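Close the filter unit with its quarter-turn stud

ROBOT

A 7-joint arm with a two-finger parallel gripper is mounted at the origin on a cart in front of the work surface, level with it; the furniture and walls round the work are solid. World frame = base frame: x ahead of the robot, y to its left, z up, the work surface at z = 0. Lengths are in m, angles in degrees, forces in N, time in s.
With the tool pointing down it reaches from about 0.425 to 0.975 m from the base axis. Payload 16.7 kg.
Tool frame: the origin (TCP) lies midway between the tips of the shut fingers; the grasp point (between the pads) lies 19 mm behind it (grip_point_offset is the z of the grasp point in the tool frame, in m); z points along the fingers, x is the direction in which the jaws open and shut, and the axes are right-handed (so a half turn about z gives the same grasp; the last joint's range is limited). The gripper opens to 85 mm and grips with 20 to 120 N. Pads are 22 mm wide; open, the fingers measure 114 mm over their backs; the gripper's body (76 mm by 85 mm) begins 54 mm behind the grasp point. The pads swing forward as they close: fully open they stand 13 mm farther back than shut.
Start: joints at [58.814, 24.414, 4.234, 92.017, -1.954, 63.644, -3.845], TCP at [0.26, -0.623, 0.195] pointing down, gripper open.
Joint ranges: [-163.25, 163.25], [-28.42, 122.38], [-70.27, 78.77], [12.13, 141.07], [-58.53, 238.53], [9.26, 117.41], [-156.51, 156.51]. Speed limits (degrees/s): [108.29, 108.29, 136.94, 136.94, 172.46, 172.46, 172.46].

INTERFACE

Orientations are given as [roll, pitch, yaw] about the fixed x, y, z axes, in that order (R = Rz(yaw) Ry(pitch) Rx(roll)).
In Python, from plant import state, capture, calibration, finish_job, grip_point_offset gives the robot as it stands.
- The arm moves only by the tool step_arm, never from a script. Its argument "increments" is a list that holds one entry, the list of rows, each a list of 7 numbers: the shift along the tool's x, y, z in m, then the turn, a rotation vector about the tool's x, y, z in rad, then the gripper command: -1 is shut, 1 is fully open, values between are in proportion. In form: [[[x, y, z, wx, wy, wz, grip], ...]]. A call has 1 to 12 rows; each row shifts and turns the commanded pose from where the row before left it, along the tool's axes as they then stand; what a row does not reach is not made up. A row lasts 1/12 s, in which the tool goes at most 41.7 mm and 7.16 degrees, less where a joint would pass 70% of its speed; a pose out of reach is approached as far as the arm can. A call is refused whole if a number of a shift passes 0.0417 or a number of a turn 0.125, either way. A call with a gripper value outside its range is refused whole. The fingers move at their own pace and stop on an object; "newtons" is the grip in N (left out, the last holds). Time passes only in rows, so rows that do not move let the fingers close. It gives the time, the measured TCP pose, the force and the opening at its end, in the units of the state.
- state(): the state, without advancing time (a new reading comes with each control period).
- capture(name): name is "scene" or "top"; returns the picture (420x560x3 uint8, red, green, blue); there is no depth.
- calibration(name): a dict with "mtx" (3x3 intrinsics, pixels), "k1" (the pictures are not rectified: a ray, as slopes to the right and down, at radius r is drawn at 1 + k1 r^2 times it, then the intrinsics apply), "R" (3x3) and "t" (3): a world point X has camera coordinates R X + t. Camera axes: x right, y down, z forward; pixel columns grow to the right and rows downward; lengths in m; the calibration is good to about 2 mm. A picture is of the moment at which its call begins. calibration takes no time and is no camera call.
- finish_job(): hands the job in, once; it reports no verdict.
The state is a dict: "time": time; "q": joint angles; "joint_velocities": joint speeds; "joint_torque": joint torques, N m; "eef_pos": TCP position; "tool_rot": TCP orientation; "contact_force": force on the tool from outside, world axes, zero at the start; "ft_torque": the same for the moment, N m; "width": finger opening in m.
Only numpy, scipy, OpenCV 4.12 (cv2) and the standard library are available. Lean on these libraries where they do the work, as an engineer would, in place of code of your own. Each camera call takes 0.05 s, during which the arm holds its last target.

TASK

The filter in the small box-shaped filter unit has been changed; close the unit with the cover that lies beside it. Lay the cover flat on the deck between the two side rails, slide it fully home under the lip, then press its winged stud down, feeling for the slot below, and turn it a quarter turn clockwise until it catches and holds the cover down by itself. The plastic is thin: press and turn gently, do not force anything, and leave the other things on the bench where they are.

Things in the scene. Friction and masses are not known exactly. Their poses are not given: they have to be found in the camera images.
- unit: Filter unit: fixed white box with grey deck, 152 (x) x 124 (y) mm, deck 62 mm over the bench. Origin under its middle; x from the vented front to the back lip, y to the side with two hose barbs. Two rails on the deck, x = -23 to +45 mm, inner faces at y = -46 and +46, bevelled outward from 3 mm up, 8 mm high. Fully home, the cover's origin is over this one, 62 mm up, axes alike.
- lip (a point): Middle of the unit's back lip, a bar across the deck, at x = 45, y = 0, z = 65 mm of the unit (the front edge of its overhang), axes as the unit's. Under it is a gap 5 mm high above the deck, closed 9 mm farther back (x = 54) by a stop wall. The lip's top is 8.5 mm above the deck. Deck and lip are thin plastic: keep pushes under 25 N and the twist at the stud's stop under 0.3 N m.
- socket (a point): Middle of the round steel receptacle, flush in the deck at x = -22, y = 0, z = 62 mm of the unit; axes as the unit's. Its slot, 6.8 x 26 mm, runs along x only roughly: it may stand up to 0.8 rad to either side. Once below it (5.5 mm), the pin can turn from the slot a quarter turn clockwise seen from above, to a stop, and no other way. There a 2.5 mm deep groove in its underside catches the pin.
- cover: Loose grey cover, 106 (x) x 90 (y) x 5 mm, about 0.14 kg with its stud, lying face up. Origin in the middle of its underside; x points to its thin edge (x = 42 to 54 mm, 2.5 mm thick, 86 mm wide) that goes under the unit's lip. The winged stud stands at x = -22, y = 0; take the cover by the wing. The stud turns with 0.08 N m of friction, so the cover keeps its angle to the wing while carried.
- wing (a point): Top middle of the stud's black wing, 50 mm above the cover's underside while up; x along the wing, z up. The wing is 34 long, 10 thick, 28 mm high (22 to 50 mm above the underside); it starts up to 0.3 rad to either side of the cover's x. A spring lifts it: 3 N plus 0.6 N per mm. It stops 14 mm down; it can turn from 11 mm down; caught, it stays 8 mm down.
- pin (a point): Middle of the stud's steel cross pin, 22 mm long and 5 mm thick, lying along the wing (x), 47 mm under the wing's top. With the stud up the pin is just inside the cover's underside. On the seated cover, the pin off the slot stands hard on the receptacle within 1 mm of pressing; over the slot (within about 0.1 rad) it goes down softly against the spring.
- forceps: Steel forceps, 132 mm long, lying on the bench; to be left alone. Origin under its middle.
- control_bottle: Small brown bottle, 33 mm wide, 62 mm high; to be left alone. Origin under its middle.
- cal_vial: Small white vial, 25 mm wide, 46 mm high; to be left alone. Origin under its middle.
- beaker: Glass beaker, 56 mm wide, 69 mm high; to be left alone. Origin under its middle.

How it is judged (in metres and radians):
On the way, in this order (a step that is already met when the one before it is completed fails the run):
1. the cover lies flat on the deck, home under the lip, its stud still up (x of cover in the frame of unit between -0.003 and 0.003 m and y of cover in the frame of unit between -0.003 and 0.003 m and z of cover in the frame of unit between 0.0605 and 0.0635 m and z of wing in the frame of cover above 0.046 m), for 0.2 s.
2. the stud is pressed down through the slot (z of wing in the frame of cover below 0.0405 m), for 0.1 s.
At the end, for the whole second after the job is handed in: The cover lies flat on the deck within 3 mm of fully home, and the stud is turned a quarter turn from the slot (so it stands across the unit, 0.6 rad or more off its x) and caught: it stays 6 to 9.6 mm down by itself, at rest (x of cover in the frame of unit between -0.003 and 0.003 m and y of cover in the frame of unit between -0.003 and 0.003 m and z of cover in the frame of unit between 0.0605 and 0.0635 m and z of wing in the frame of cover between 0.0404 and 0.044 m and angle between the x axis of wing and the x axis of unit, either way round above 0.6 rad and linear speed of cover below 0.01 m/s); the robot touches nothing.
It fails at once if the cover or its stud is forced: its contact forces on the unit (all points added up) pass 80 N (contact force between cover and unit above 80 N).
It fails at once if a bystander is moved more than 15 mm (distance of any of forceps, control_bottle, cal_vial, beaker from where it was at the start of the episode above 0.015 m).
It also fails if it takes over 72 s, if anything falls off the work surface, if the arm or the gripper's body presses on something with over 40 N, if the wrist force passes 120 N, or if a joint passes its speed limit or range.

## Working session

There is one attempt and no reset: what is moved stays moved. The work goes in short steps, Python scripts to look and compute and a tool call to move; the robot and the scene stay as the last step left them, time stands still between calls to the robot, and variables do not carry over. Pictures are saved under pics/ and viewed, and the job is handed in when it is done.

Besides the shell and the picture viewer there is one more tool, called after "Emit:" as name([rows], argument=value, ...), one row to a line, values as JSON. step_arm: Moves the arm, as the interface text tells. Its arguments: {"type":"object","properties":{"increments":{"type":"array","items":{"type":"array","items":{"type":"array","items":{"type":"number"}}}},"newtons":{"type":"number"}},"required":["increments"]}

```bash
mkdir -p pics; ls; python3 - <<'E'
from plant import state,capture,calibration,grip_point_offset
import cv2,numpy as np
print(state(),grip_point_offset)
for n in("scene","top"):
    print(n,calibration(n)); cv2.imwrite(f"pics/{n}0.png",capture(n)[:,:,::-1])
E
```

```text
pics
{'time': 0.0, 'q': array([58.81553115, 24.45117343,  4.23218222, 92.05249613, -1.95518653,
       63.64347663, -3.84552591]), 'joint_velocities': array([ 0.0143757 ,  0.0342816 ,  0.02509584,  0.00138129, -0.09831301,
        0.09951318,  0.07402191]), 'joint_torque': array([-6.38209144e-06, -9.49839306e+01,  3.76093805e+00, -4.63499951e+01,
        1.90634461e-02,  1.01021150e-02,  1.85181483e-05]), 'eef_pos': array([ 0.25939469, -0.62267121,  0.19419137]), 'tool_rot': array([ 1.79995256e+02,  7.48026206e-02, -6.73854534e+01]), 'contact_force': array([-0.28083421,  0.1469032 ,  0.65898155]), 'ft_torque': array([-0.01123305,  0.01258595, -0.04040983]), 'width': 0.08524583239753875} -0.0187
scene {'mtx': array([[469.82469528,   0.        , 285.29049629],
       [  0.        , 469.82469528, 210.13907301],
       [  0.        ,   0.        ,   1.        ]]), 'k1': -0.09624584570507093, 'R': array([[-0.67675401, -0.73620096, -0.00348692],
       [-0.45872655,  0.42538021, -0.78014206],
       [ 0.5758246 , -0.52636472, -0.62559268]]), 't': array([0.60087762, 0.19751723, 0.71159864])}
top {'mtx': array([[491.80282701,   0.        , 275.11672784],
       [  0.        , 491.80282701, 203.95984188],
       [  0.        ,   0.        ,   1.        ]]), 'k1': -0.07618833755260603, 'R': array([[ 2.45431722e-02, -9.99698410e-01,  8.49381881e-04],
       [-9.93966409e-01, -2.44932875e-02, -1.06915186e-01],
       [ 1.06903746e-01,  1.77978076e-03, -9.94267782e-01]]), 't': array([0.25763841, 0.58182387, 0.94730095])}
```

View pics/scene0.png

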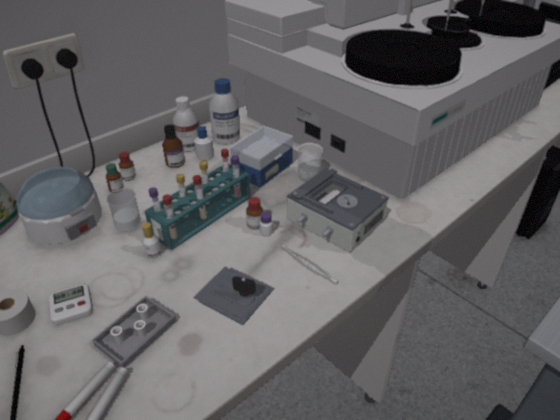

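View pics/top0.png

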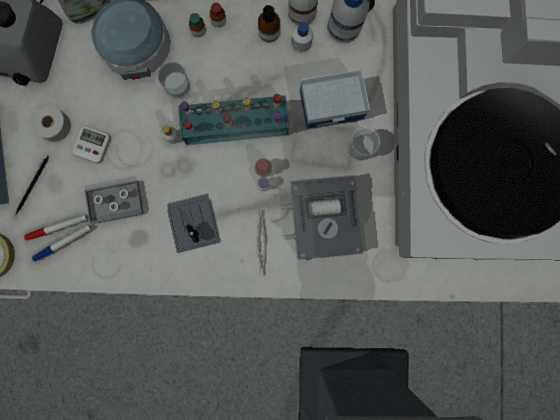

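```bash
python3 - <<'E'
import cv2
a=cv2.imread("pics/top0.png")
cv2.imwrite("pics/t_unit.png",cv2.resize(a[165:275,270:390],None,fx=5.4,fy=5.4,interpolation=cv2.INTER_CUBIC))
cv2.imwrite("pics/t_cov.png",cv2.resize(a[185:260,155:230],None,fx=8,fy=8,interpolation=cv2.INTER_CUBIC))
a=cv2.imread("pics/scene0.png")
cv2.imwrite("pics/s_unit.png",cv2.resize(a[160:250,280:395],None,fx=6.5,fy=6.5,interpolation=cv2.INTER_CUBIC))
cv2.imwrite("pics/s_cov.png",cv2.resize(a[255:330,185:285],None,fx=8,fy=8,interpolation=cv2.INTER_CUBIC))
E
```

```text
(no output)
```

View pics/t_unit.png

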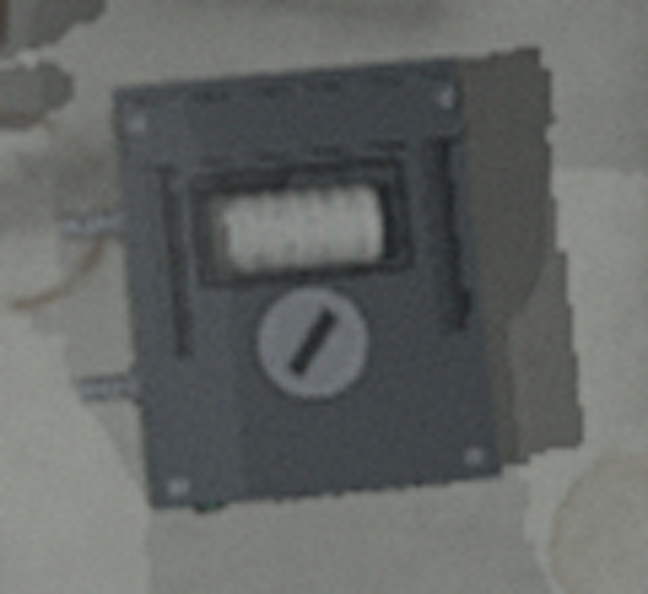

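View pics/t_cov.png

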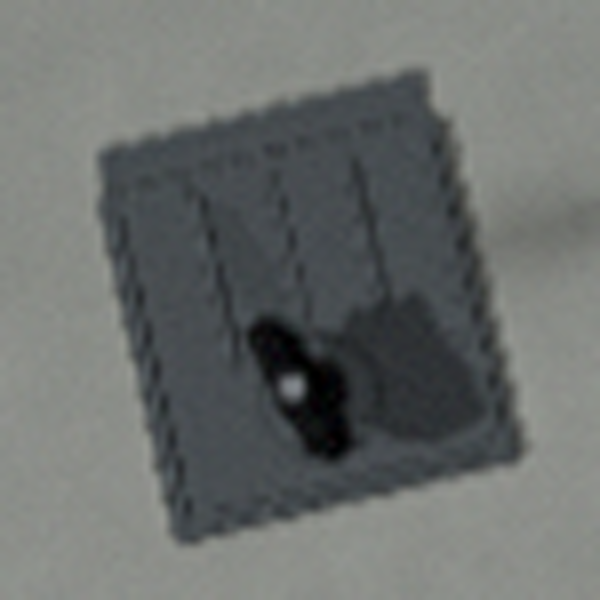

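View pics/s_unit.png

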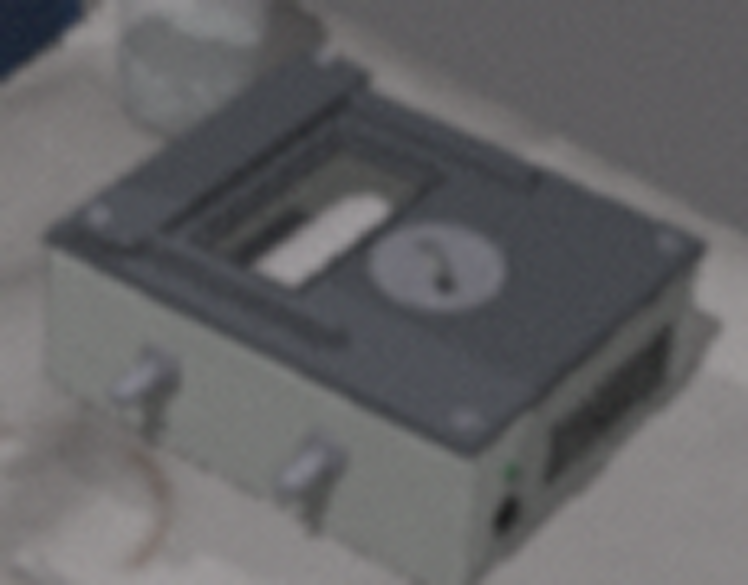

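View pics/s_cov.png

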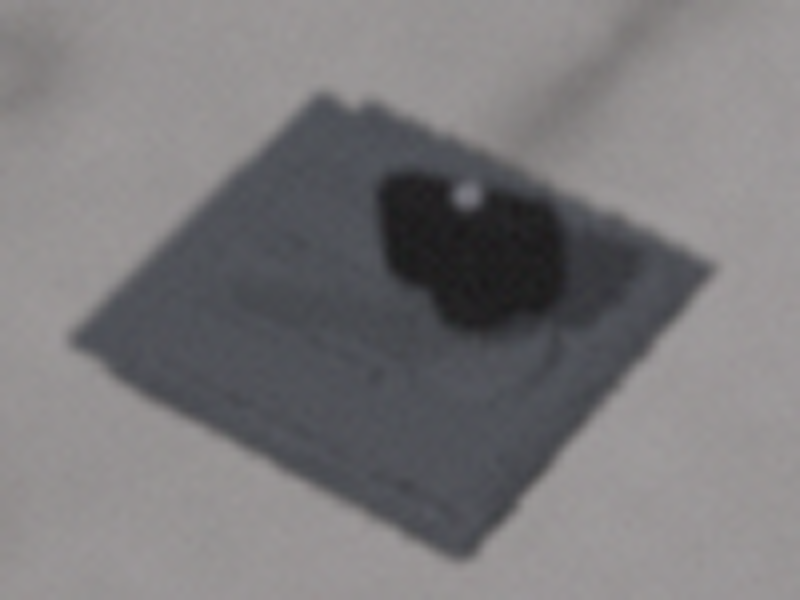

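```bash
cat > h.py <<'E'
import numpy as np,cv2
from scipy.optimize import least_squares
from plant import calibration
def proj(n,X):
    c=calibration(n);P=np.atleast_2d(X)@c["R"].T+c["t"];s=P[:,:2]/P[:,2:]
    r2=(s**2).sum(1,keepdims=True);s=s*(1+c["k1"]*r2);M=c["mtx"]
    return s*[M[0,0],M[1,1]]+[M[0,2],M[1,2]]
def ray(n,p):
    c=calibration(n);M=c["mtx"];d=(np.array(p,float)-[M[0,2],M[1,2]])/[M[0,0],M[1,1]];s=d.copy()
    for _ in range(20): s=d/(1+c["k1"]*(s@s))
    R=c["R"];return -R.T@c["t"],R.T@np.array([s[0],s[1],1])
def at_z(n,p,z):
    o,d=ray(n,p);return o+d*(z-o[2])/d[2]
def crop(p,s,off): return (np.array(p,float)+.5)/s-.5+np.array(off)
def tw(pose,L):
    x,y,a=pose;L=np.atleast_2d(L);c,s=np.cos(a),np.sin(a)
    return np.c_[x+c*L[:,0]-s*L[:,1],y+s*L[:,0]+c*L[:,1],L[:,2]]
def fit(obs,x0):
    # obs: list (cam, local, pixel)
    f=lambda p:np.concatenate([(proj(n,tw(p,l))-px).ravel() for n,l,px in obs])
    r=least_squares(f,x0,loss="soft_l1");return r.x,f(r.x).reshape(-1,2)
E
python3 - <<'E'
from h import *
T=lambda p:crop(p,5.4,(270,165));S=lambda p:crop(p,6.5,(280,160))
x0=[.6,-.1,0]
ot=[("top",[.076,.062,.0705],T((115,90))),("top",[.076,-.062,.0705],T((460,58))),("top",[-.076,-.062,.062],T((500,472))),("top",[-.076,.062,.062],T((153,508))),("top",[-.022,0,.062],T((313,343)))]
os=[("scene",[.076,.062,.062],S((48,238))),("scene",[-.076,.062,.062],S((475,455))),("scene",[-.076,-.062,.062],S((703,245))),("scene",[-.022,0,.062],S((437,267)))]
for o in(ot,os,ot+os):
    p,r=fit(o,x0);print(p,np.degrees(p[2]));print(r.round(1).tolist())
for n,a,b in(("top",T((297,372)),T((330,312))),("scene",S((415,240)),S((447,290)))):
    A,B=at_z(n,a,.062),at_z(n,b,.062);print("slot",A,B,np.linalg.norm(A-B),np.degrees(np.arctan2(*(B-A)[1::-1])))
C=lambda p:crop(p,8,(155,185));D=lambda p:crop(p,8,(185,255))
ot=[("top",[.054,.043,.0025],C((100,152))),("top",[.054,-.043,.0025],C((425,70))),("top",[-.052,-.045,.005],C((523,455))),("top",[-.052,.045,.005],C((180,543))),("top",[-.022,0,.05],C((291,385)))]
os=[("scene",[.054,.043,.0025],D((70,338))) if 0 else ("scene",[-.052,.045,.002],D((465,560))),("scene",[-.052,-.045,.005],D((717,268))),("scene",[.054,-.043,.0025],D((322,93))),("scene",[.054,.043,.001],D((72,340))),("scene",[-.022,0,.05],D((467,195)))]
x0=[.6,.1,.2]
for o in(ot,os,ot+os):
    p,r=fit(o,x0);print(p,np.degrees(p[2]));print(r.round(1).tolist())
print("dot",at_z("top",C((291,385)),.05),at_z("scene",D((467,195)),.05))
print(at_z("top",C((262,322)),.05),at_z("top",C((335,455)),.05))
E
```

```text
[0.54957959 0.17278639 0.11478227] 6.576539431390036
[[-0.2, -1.2], [-0.0, -1.0], [0.3, 1.3], [0.0, 0.7], [-0.1, 0.1]]
[0.54722831 0.1780128  0.12831466] 7.351888582921592
[[-1.0, -0.1], [-0.1, 0.1], [0.9, -0.5], [0.1, 0.3]]
[0.54919697 0.17379529 0.11569118] 6.628616186857923
[[-0.8, -1.0], [-0.6, -0.8], [-0.2, 1.5], [-0.4, 0.9], [-0.6, 0.3], [-0.1, -1.9], [-0.0, -1.5], [1.5, -1.5], [0.8, -1.0]]
slot [0.51745273 0.17565026 0.062     ] [0.53906483 0.1642058  0.062     ] 0.02445523757748243 -27.90300491178505
slot [0.5392054  0.16974787 0.062     ] [0.51698521 0.18079686 0.062     ] 0.024815664453540717 153.56114779233116
[0.53479917 0.4388094  0.26873198] 15.397208284144874
[[-0.3, -0.8], [-0.3, -0.6], [0.1, 1.1], [-0.1, 0.8], [0.5, -0.2]]
[0.53318242 0.44265216 0.25579079] 14.655732578149909
[[0.3, 0.8], [0.6, -0.2], [-0.1, -0.8], [-0.7, -0.2], [-0.1, 0.1]]
[0.53425759 0.44089048 0.26202833] 15.013117248008108
[[-1.2, -0.8], [-1.1, -0.3], [-1.0, 1.6], [-1.3, 0.9], [-0.6, 0.0], [1.0, -0.3], [0.9, -1.3], [0.1, -1.6], [-0.2, -0.9], [0.4, -0.8]]
dot [0.51312479 0.43397177 0.05      ] [0.51201226 0.43679638 0.05      ]
[0.52825628 0.44169381 0.05      ] [0.4964467 0.4225675 0.05     ]
```

```bash
python3 - <<'E'
from h import *
for z in(0,.1,.2,.3): print(z,at_z("top",(398,255),z).round(3),at_z("top",(410,257),z).round(3),at_z("scene",(405,193),z).round(3),at_z("scene",(395,130),z).round(3), at_z("top",(200,292),0).round(3))
for n in("top","scene"):
  c=calibration(n);print(-c["R"].T@c["t"])
for x in(.45,.48,.5):
 for z in (0,.1,.2,.3): print(x,z,proj("scene",[[x,-.03,z],[x,-.4,z]]).round(0).tolist(),proj("top",[[x,-.03,z]]).round(0).tolist())
a=cv2.imread("pics/scene0.png");cv2.imwrite("pics/s_m.png",cv2.resize(a[0:220,220:560],None,fx=2.2,fy=2.2))
E
```

```text
0 [0.48  0.018 0.   ] [ 0.476 -0.006  0.   ] [ 0.509 -0.002  0.   ] [ 0.693 -0.211  0.   ] [0.396 0.419 0.   ]
0.1 [0.479 0.044 0.1  ] [0.476 0.021 0.1  ] [0.439 0.12  0.1  ] [ 0.592 -0.054  0.1  ] [0.396 0.419 0.   ]
0.2 [0.478 0.069 0.2  ] [0.475 0.049 0.2  ] [0.369 0.242 0.2  ] [0.491 0.103 0.2  ] [0.396 0.419 0.   ]
0.3 [0.477 0.094 0.3  ] [0.475 0.076 0.3  ] [0.299 0.365 0.3  ] [0.391 0.26  0.3  ] [0.396 0.419 0.   ]
[0.4707201  0.2701255  1.00385779]
[0.08749673 0.73290718 0.60135761]
0.45 0 [[435.0, 200.0], [514.0, 141.0]] [[421.0, 270.0]]
0.45 0.1 [[445.0, 160.0], [525.0, 106.0]] [[437.0, 272.0]]
0.45 0.2 [[456.0, 115.0], [537.0, 67.0]] [[457.0, 273.0]]
0.45 0.3 [[467.0, 64.0], [550.0, 25.0]] [[483.0, 276.0]]
0.48 0 [[424.0, 194.0], [503.0, 136.0]] [[421.0, 255.0]]
0.48 0.1 [[432.0, 154.0], [514.0, 101.0]] [[437.0, 255.0]]
0.48 0.2 [[442.0, 109.0], [525.0, 63.0]] [[457.0, 255.0]]
0.48 0.3 [[452.0, 59.0], [537.0, 21.0]] [[482.0, 255.0]]
0.5 0 [[416.0, 190.0], [497.0, 134.0]] [[421.0, 246.0]]
0.5 0.1 [[424.0, 150.0], [507.0, 99.0]] [[437.0, 244.0]]
0.5 0.2 [[433.0, 106.0], [518.0, 61.0]] [[457.0, 243.0]]
0.5 0.3 [[443.0, 55.0], [529.0, 19.0]] [[482.0, 241.0]]
```

View pics/s_m.png

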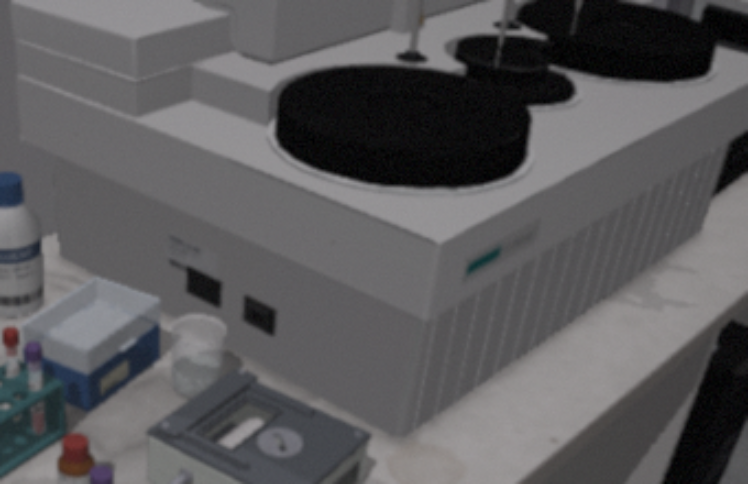

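Emit:
step_arm([
  [[-0.013,0,-0.041,0,0,0,1],[-0.013,0,-0.041,0,0,0,1],[-0.013,0,-0.041,0,0,0,1],[-0.013,0,-0.041,0,0,0,1],[-0.0014,-0.0413,0,0,0,-0.0667,1],[-0.0014,-0.0413,0,0,0,-0.0667,1],[-0.0014,-0.0413,0,0,0,-0.0667,1],[-0.0014,-0.0413,0,0,0,-0.0667,1]],
])

```text
time: 0.77
eef_pos: [0.3839, -0.4923, 0.3537]
tool_rot: [-180.0, 0.0, -51.9]
contact_force: [0.5, -1.2, 0.3]
width: 0.0856
```

Emit:
step_arm([
  [[-0.0014,-0.0413,0,0,0,-0.0667,1],[-0.0014,-0.0413,0,0,0,-0.0667,1],[-0.0014,-0.0413,0,0,0,-0.0667,1],[-0.0014,-0.0413,0,0,0,-0.0667,1],[-0.0014,-0.0413,0,0,0,-0.0667,1],[-0.0014,-0.0413,0,0,0,-0.0667,1],[-0.0014,-0.0413,0,0,0,-0.0667,1],[-0.0014,-0.0413,0,0,0,-0.0667,1],[-0.0014,-0.0413,0,0,0,-0.0667,1],[-0.0014,-0.0413,0,0,0,-0.0667,1],[-0.0014,-0.0413,0,0,0,-0.0667,1],[-0.0014,-0.0413,0,0,0,-0.0667,1]],
])

```text
time: 1.77
eef_pos: [0.6178, -0.0697, 0.3533]
tool_rot: [-180.0, 0.0, -6.1]
contact_force: [0.2, -1.3, 0.0]
width: 0.0854
```

Emit:
step_arm([
  [[-0.0014,-0.0413,0,0,0,-0.0667,1],[-0.0014,-0.0413,0,0,0,-0.0667,1],[-0.0014,-0.0413,0,0,0,-0.0667,1],[-0.0014,-0.0413,0,0,0,-0.0667,1],[-0.0014,-0.0413,0,0,0,-0.0667,1],[-0.0014,-0.0413,0,0,0,-0.0667,1],[-0.0014,-0.0413,0,0,0,-0.0667,1],[-0.0014,-0.0413,0,0,0,-0.0667,1],[-0.0014,-0.0413,0,0,0,-0.0667,1],[-0.0014,-0.0413,0,0,0,-0.0667,1],[-0.0014,-0.0413,0,0,0,-0.0667,1],[0,0,0,0,0,0,1]],
])

```text
time: 2.77
eef_pos: [0.4976, 0.3656, 0.354]
tool_rot: [-179.8, -0.0, 36.6]
contact_force: [-0.3, 0.8, -0.2]
width: 0.0852
```

Emit:
step_arm([
  [[0,0,0,0,0,-0.12,1],[0,0,0,0,0,-0.12,1],[0,0,0,0,0,-0.12,1],[0,0,0,0,0,-0.12,1],[0,0,0.02,0,0,-0.12,1],[0,0,0.02,0,0,-0.12,1],[0,0,0.02,0,0,-0.12,1],[0,0,0.02,0,0,-0.12,1],[0,0,0.02,0,0,-0.12,1],[0,0,0.02,0,0,-0.12,1],[0,0,0.02,0,0,-0.12,1],[0,0,0.02,0,0,-0.12,1]],
])

```text
time: 3.77
eef_pos: [0.5039, 0.3578, 0.1927]
tool_rot: [-180.0, -0.0, 118.6]
contact_force: [0.5, -0.4, 0.1]
width: 0.0852
```

```bash
python3 - <<'E'
from plant import state,capture
import cv2
s=state();print(s["time"],s["q"],s["eef_pos"],s["tool_rot"])
for n in("scene","top"): cv2.imwrite(f"pics/{n}1.png",capture(n)[:,:,::-1])
E
```

```text
3.7667 [ -1.45284394  28.01843947 -53.68242448  97.26493926  24.22982016
  67.20700421  57.06878779] [0.50388667 0.35779433 0.1926638 ] [-1.79982101e+02 -2.75510710e-03  1.18636049e+02]
```

View pics/top1.png

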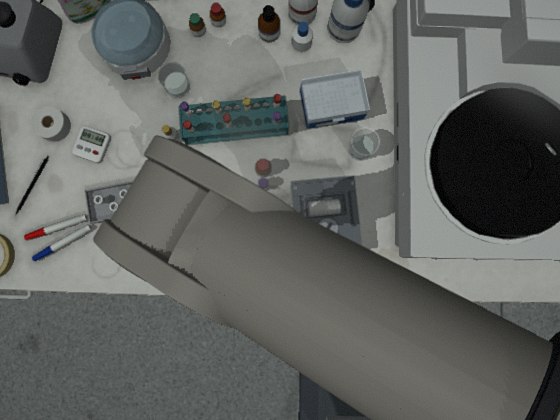

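View pics/scene1.png

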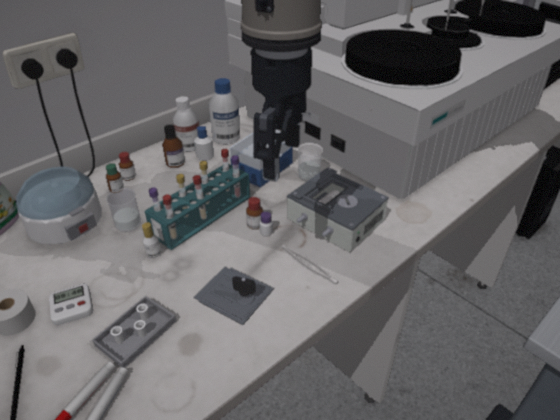

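Emit:
step_arm([
  [[0.032,0.0224,0,0,0,0,1],[0.032,0.0224,0,0,0,-0.042,1],[0,0,0.03,0,0,0,1],[0,0,0.03,0,0,0,1],[0,0,0.03,0,0,0,1],[0,0,0,0,0,0,1],[0,0,0,0,0,0,1]],
])

```text
time: 4.45
eef_pos: [0.5129, 0.4354, 0.1042]
tool_rot: [-179.9, 0.0, 120.5]
contact_force: [0.7, 0.7, 0.7]
width: 0.0854
```

```bash
cat > snap.py <<'E'
import sys,cv2
from plant import state,capture
s=state();print(s["time"],s["q"].round(1),s["eef_pos"].round(4),s["tool_rot"].round(2),s["contact_force"].round(1),s["ft_torque"].round(2),s["width"])
name=sys.argv[1];x0,y0,x1,y1=map(int,sys.argv[2:6])
a=capture("scene")[:,:,::-1];cv2.imwrite(f"pics/{name}_full.png",a)
f=min(800/(x1-x0),600/(y1-y0));f=int(f*2)/2;print("scale",f)
cv2.imwrite(f"pics/{name}.png",cv2.resize(a[y0:y1,x0:x1],None,fx=f,fy=f,interpolation=cv2.INTER_CUBIC))
E
python3 snap.py g1 160 180 320 320
python3 -c "
from h import *
print(proj('scene',[[.5126,.4354,.05],[.5126,.4354,.1]]))"
```

```text
4.45 [-11.6  37.8 -49.6  94.4  31.6  62.9  50.3] [0.5129 0.4354 0.1042] [-1.7991e+02  1.0000e-02  1.2054e+02] [0.7 0.7 0.7] [0.06 0.   0.03] 0.0854405556020178
scale 4.0
[[243.39172651 278.3002181 ]
 [241.39829366 255.77159745]]
```

View pics/g1.png

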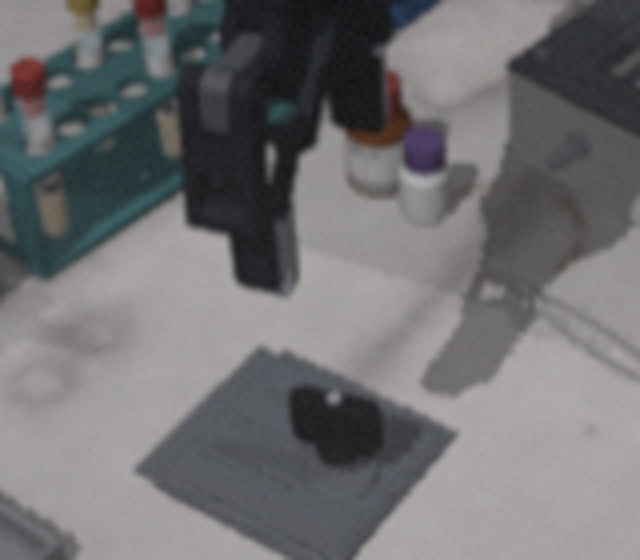

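```bash
python3 -c "
from h import *
p=proj('scene',[[.491,.472,.117],[.535,.398,.117],[.491,.472,.104],[.535,.398,.104]]);print(p,(p-[160,180])*4)"
```

```text
[[230.05575144 267.1024609 ]
 [250.5057574  229.32946327]
 [230.76308926 273.38246177]
 [250.91770066 235.50773886]] [[280.22300577 348.40984358]
 [362.02302959 197.3178531 ]
 [283.05235705 373.52984707]
 [363.67080262 222.03095544]]
```

```bash
python3 -c "
from h import *
for c,yaw in (([.5039,.3578],118.6),([.5129,.4354],120.5)):
  z0=.1927 if yaw<120 else .1042
  a=np.radians(yaw);u=np.array([np.cos(a),np.sin(a)])
  for dz in (0,.013,.03,.045,.06):
    print(dz,[proj('scene',[[*(np.array(c)+s*.0427*u),z0+dz]]).round(0)[0].tolist() for s in(1,-1)])
a=cv2.imread('pics/scene1.png');cv2.imwrite('pics/s1c.png',cv2.resize(a[60:220,200:360],None,fx=3.75,fy=3.75,interpolation=2))
"
```

```text
0 [[273.0, 206.0], [291.0, 173.0]]
0.013 [[272.0, 198.0], [292.0, 166.0]]
0.03 [[272.0, 188.0], [292.0, 157.0]]
0.045 [[272.0, 179.0], [292.0, 148.0]]
0.06 [[272.0, 170.0], [292.0, 139.0]]
0 [[231.0, 273.0], [251.0, 236.0]]
0.013 [[230.0, 267.0], [250.0, 230.0]]
0.03 [[229.0, 259.0], [250.0, 221.0]]
0.045 [[228.0, 251.0], [249.0, 214.0]]
0.06 [[227.0, 243.0], [249.0, 206.0]]
```

View pics/s1c.png

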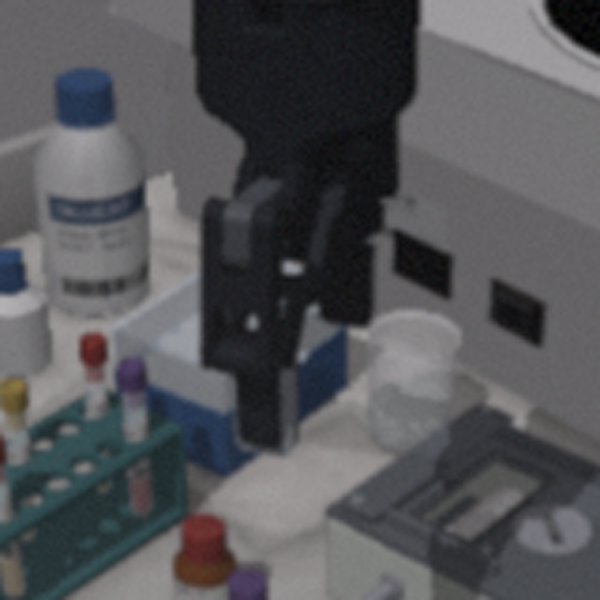

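Emit:
step_arm([
  [[0,0,0,0,0,0,-1],[0,0,0,0,0,0,-1],[0,0,0,0,0,0,-1],[0,0,0,0,0,0,-1],[0,0,0,0,0,0,-1],[0,0,0,0,0,0,-1],[0,0,0,0,0,0,-1],[0,0,0,0,0,0,-1]],
], newtons=40)

```text
time: 5.17
eef_pos: [0.5131, 0.4356, 0.1038]
tool_rot: [-180.0, -0.0, 120.7]
contact_force: [-0.2, 1.2, -0.2]
width: -0.0004
```

```bash
python3 snap.py g2 160 180 320 320
```

```text
5.1667 [-11.6  37.8 -49.7  94.4  31.7  62.8  50.4] [0.5131 0.4356 0.1038] [-180.     -0.    120.71] [-0.2  1.2 -0.2] [-0.03 -0.02 -0.05] -0.00040404113486347933
scale 4.0
```

View pics/g2.png

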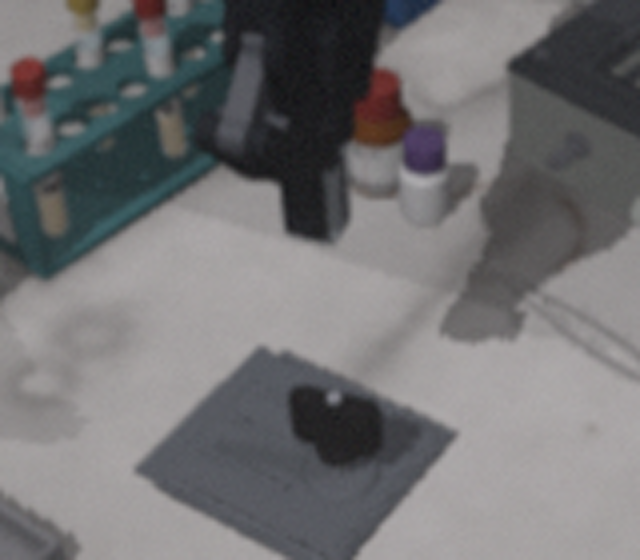

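```bash
python3 -c "
from h import *
for p in [(445,328),(520,340),(485,338)]: print(at_z('scene',(p[0]/4+160,p[1]/4+180),0))
# light: unit top corners shadow in top0
T=lambda p:crop(p,5.4,(270,165))
print(at_z('top',T((540,48)),0),at_z('top',T((582,445)),0), at_z('top',T((460,58)),.0705),at_z('top',T((500,472)),.062))
o,d=ray('scene',(239.5,240))
for z in (.07,.104,.12,.134,.15): print(z,o+d*(z-o[2])/d[2])
"
```

```text
[0.5483085  0.34649553 0.        ]
[0.51985961 0.32686772 0.        ]
[0.53141466 0.3375078  0.        ]
[0.64702555 0.07763832 0.        ] [0.4954277  0.06100684 0.        ] [0.63027342 0.11981961 0.0705    ] [0.4837191  0.10308878 0.062     ]
0.07 [0.5698634  0.39637313 0.07      ]
0.104 [0.53899819 0.41790695 0.104     ]
0.12 [0.52447338 0.42804051 0.12      ]
0.134 [0.51176417 0.43690738 0.134     ]
0.15 [0.49723937 0.44704094 0.15      ]
```

Emit:
step_arm([
  [[0.0365,-0.0027,0,0,0,0,-1],[0.0365,-0.0027,0,0,0,0,-1],[0.0365,-0.0028,0,0,0,0,-1],[0,0,0.03,0,0,0,-1],[0,0,0.03,0,0,0,-1],[0,0,0.005,0,0,0,-1],[0,0,0.005,0,0,0,-1],[0,0,0.005,0,0,0,-1],[0,0,0.005,0,0,0,-1],[0,0,0.005,0,0,0,-1],[0,0,0,0,0,0,-1]],
])

```text
time: 6.13
eef_pos: [0.4505, 0.5253, 0.0187]
tool_rot: [180.0, 0.0, 120.7]
contact_force: [0.0, -0.6, -0.2]
width: 0.0001
```

```bash
python3 snap.py g3 140 200 300 340; python3 -c "
from h import *
from plant import state
print((proj('scene',state()['eef_pos'])-[140,200])*4)"
```

```text
6.1333 [-23.6  44.5 -46.1  94.6  36.9  57.2  38.4] [0.4505 0.5253 0.0187] [1.7999e+02 1.0000e-02 1.2068e+02] [ 0.  -0.6 -0.2] [-0.02 -0.04 -0.  ] 7.634973828846153e-05
scale 4.0
[[333.38319505 584.67862947]]
```

View pics/g3.png

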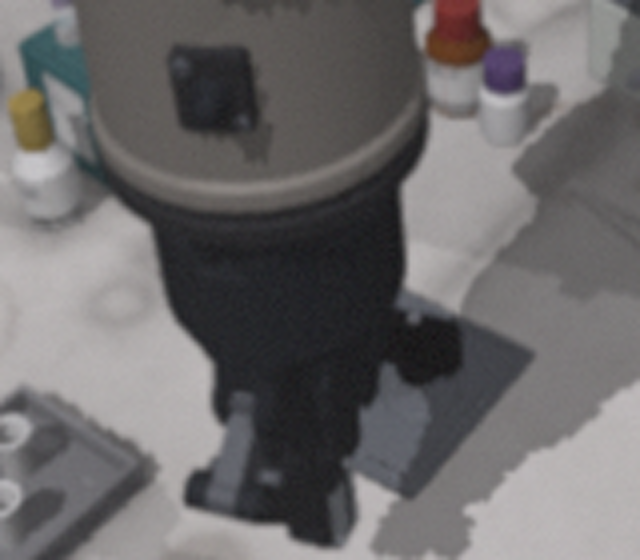

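Emit:
step_arm([
  [[0,0,0.003,0,0,0,-1],[0,0,0.003,0,0,0,-1],[0,0,0.003,0,0,0,-1],[0,0,0.003,0,0,0,-1],[0,0,0,0,0,0,-1]],
])

```text
time: 6.6
eef_pos: [0.4499, 0.5253, 0.0061]
tool_rot: [-180.0, 0.0, 120.7]
contact_force: [0.1, -0.1, 0.2]
width: 0.0001
```

Emit:
step_arm([
  [[0,0,0.002,0,0,0,-1],[0,0,0.002,0,0,0,-1],[0,0,0,0,0,0,-1]],
])

```text
time: 6.85
eef_pos: [0.45, 0.5255, 0.0024]
tool_rot: [-180.0, 0.0, 120.7]
contact_force: [-0.0, 0.3, -0.3]
width: -0.0
```

Emit:
step_arm([
  [[0,0,0.002,0,0,0,-1],[0,0,0.001,0,0,0,-1],[0,0,0,0,0,0,-1]],
])

```text
time: 7.1
eef_pos: [0.45, 0.5255, -0.0004]
tool_rot: [-180.0, 0.0, 120.7]
contact_force: [0.8, 0.6, -0.7]
width: -0.0001
```

Emit:
step_arm([
  [[0,0,0.002,0,0,0,-1],[0,0,0.002,0,0,0,-1],[0,0,0.002,0,0,0,-1],[0,0,0,0,0,0,-1]],
])

```text
time: 7.43
eef_pos: [0.45, 0.5254, -0.0067]
tool_rot: [-180.0, 0.0, 120.7]
contact_force: [-0.3, 0.1, -0.4]
width: 0.0001
```

```bash
python3 snap.py g4 140 220 300 340; python3 -c "
from h import *
from plant import state
print((proj('scene',state()['eef_pos'])-[140,220])*5)"
```

```text
7.4333 [-24.3  46.1 -45.   95.2  38.3  55.3  37.5] [ 0.45    0.5254 -0.0067] [-1.7997e+02  1.0000e-02  1.2071e+02] [-0.3  0.1 -0.4] [ 0.04  0.03 -0.02] 5.3025166869333084e-05
scale 5.0
[[425.38746823 681.5717619 ]]
```

View pics/g4.png

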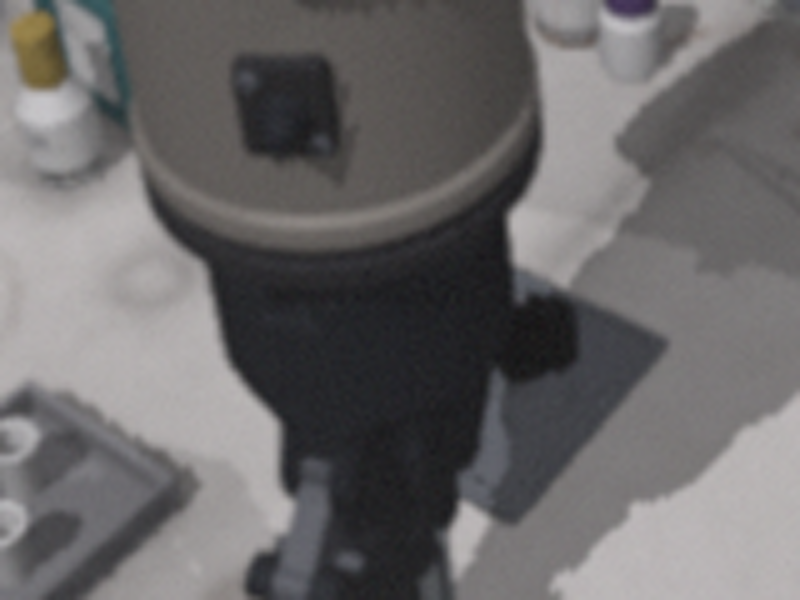

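Emit:
step_arm([
  [[0,0,0.002,0,0,0,-1],[0,0,0.002,0,0,0,-1],[0,0,0.002,0,0,0,-1],[0,0,0.002,0,0,0,-1],[0,0,0,0,0,0,-1]],
])

```text
time: 7.9
eef_pos: [0.45, 0.5254, -0.0147]
tool_rot: [-180.0, 0.0, 120.7]
contact_force: [-0.0, 0.4, -0.4]
width: -0.0002
```

Emit:
step_arm([
  [[0,0,0.0015,0,0,0,-1],[0,0,0.0015,0,0,0,-1],[0,0,0.001,0,0,0,-1],[0,0,0,0,0,0,-1]],
])

```text
time: 8.23
eef_pos: [0.45, 0.5255, -0.0184]
tool_rot: [-180.0, 0.0, 120.7]
contact_force: [0.1, 0.7, 0.2]
width: -0.0002
```

Emit:
step_arm([
  [[0,0,0.001,0,0,0,-1],[0,0,0.001,0,0,0,-1],[0,0,0.001,0,0,0,-1],[0,0,0,0,0,0,-1]],
])

```text
time: 8.57
eef_pos: [0.4501, 0.5255, -0.0214]
tool_rot: [-180.0, 0.0, 120.7]
contact_force: [0.2, -0.6, -0.3]
width: -0.0004
```

```bash
python3 snap.py g5 160 280 300 380; python3 -c "
from h import *
from plant import state
e=state()['eef_pos']
for dz in(0,.01,.02,.03,.04):print((proj('scene',e+[0,0,dz])-[160,280])*5.5)"
```

```text
8.5667 [-24.7  47.1 -44.4  95.4  39.1  54.2  36.9] [ 0.4501  0.5255 -0.0214] [-179.99    0.    120.71] [ 0.2 -0.6 -0.3] [-0.04  0.03 -0.  ] -0.000357289588984116
scale 5.5
[[362.26124224 450.47209364]]
[[359.05760113 429.90467464]]
[[355.79782102 408.93506564]]
[[352.48054706 387.5523433 ]]
[[349.10438619 365.74521924]]
```

View pics/g5.png

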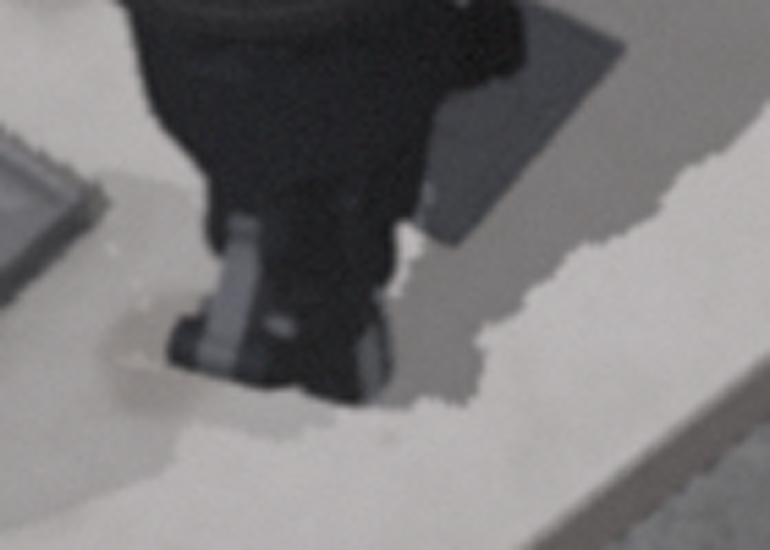

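Emit:
step_arm([
  [[0,0,0.001,0,0,0,-1],[0,0,0.001,0,0,0,-1],[0,0,0.001,0,0,0,-1],[0,0,0,0,0,0,-1]],
])

```text
time: 8.95
eef_pos: [0.45, 0.5255, -0.0244]
tool_rot: [-180.0, 0.0, 120.7]
contact_force: [0.0, -0.6, 1.1]
width: -0.0002
```

Emit:
step_arm([
  [[0,0,0.001,0,0,0,-1],[0,0,0.001,0,0,0,-1],[0,0,0,0,0,0,-1]],
])

```text
time: 9.2
eef_pos: [0.4501, 0.5255, -0.0264]
tool_rot: [-180.0, 0.0, 120.7]
contact_force: [-0.4, 0.8, -0.5]
width: -0.0001
```

Emit:
step_arm([
  [[0,0,0.001,0,0,0,-1],[0,0,0.001,0,0,0,-1],[0,0,0,0,0,0,-1]],
])

```text
time: 9.45
eef_pos: [0.45, 0.5256, -0.0284]
tool_rot: [-180.0, 0.0, 120.7]
contact_force: [-0.3, 0.8, -0.5]
width: -0.0002
```

Emit:
step_arm([
  [[0,0,0.001,0,0,0,-1],[0,0,0.001,0,0,0,-1],[0,0,0,0,0,0,-1]],
])

```text
time: 9.7
eef_pos: [0.4501, 0.5255, -0.0304]
tool_rot: [-180.0, 0.0, 120.7]
contact_force: [0.1, -0.7, 1.0]
width: -0.0001
```

Emit:
step_arm([
  [[0,0,0.001,0,0,0,-1],[0,0,0.001,0,0,0,-1],[0,0,0,0,0,0,-1]],
])

```text
time: 9.95
eef_pos: [0.4501, 0.5255, -0.0324]
tool_rot: [-180.0, 0.0, 120.7]
contact_force: [-0.9, -0.3, 0.0]
width: 0.0001
```

Emit:
step_arm([
  [[0,0,0.001,0,0,0,-1],[0,0,0.001,0,0,0,-1],[0,0,0,0,0,0,-1]],
])

```text
time: 10.2
eef_pos: [0.4501, 0.5255, -0.0344]
tool_rot: [-180.0, 0.0, 120.7]
contact_force: [0.5, 0.1, 0.1]
width: -0.0005
```

```bash
python3 snap.py g6 160 280 300 380
```

```text
10.2 [-25.   47.9 -43.8  95.6  39.9  53.2  36.4] [ 0.4501  0.5255 -0.0344] [-179.99    0.    120.71] [0.5 0.1 0.1] [ 0.02 -0.06  0.01] -0.0005098664518680804
scale 5.5
```

View pics/g6.png

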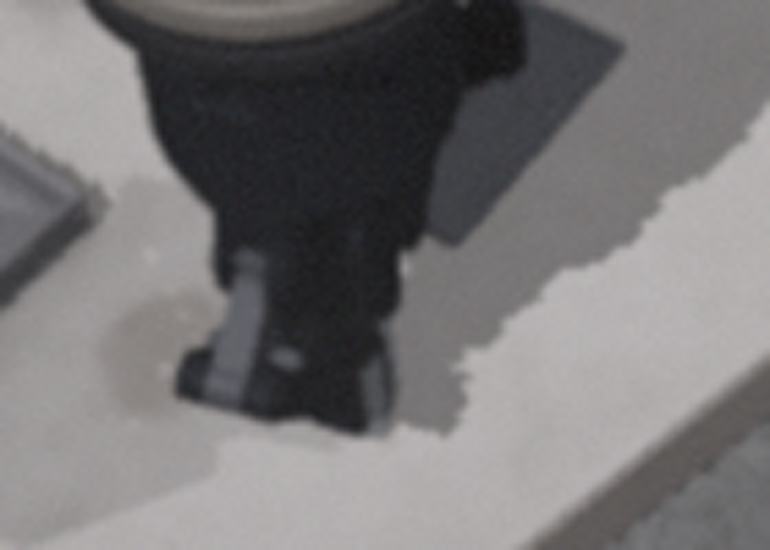

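Emit:
step_arm([
  [[0,0,0.001,0,0,0,-1],[0,0,0.001,0,0,0,-1],[0,0,0,0,0,0,-1]],
])

```text
time: 10.5
eef_pos: [0.4501, 0.5257, -0.0361]
tool_rot: [180.0, -0.0, 120.7]
contact_force: [-0.2, -0.3, -0.7]
width: 0.0001
```

Emit:
step_arm([
  [[0,0,0.001,0,0,0,-1],[0,0,0.001,0,0,0,-1],[0,0,0,0,0,0,-1]],
])

```text
time: 10.75
eef_pos: [0.4502, 0.5258, -0.0363]
tool_rot: [180.0, 0.0, 120.7]
contact_force: [-5.7, -10.6, 27.1]
width: -0.0
```

Emit:
step_arm([
  [[0,0,0.001,0,0,0,-1],[0,0,0.001,0,0,0,-1],[0,0,0,0,0,0,-1]],
])

```text
time: 11.0
eef_pos: [0.4503, 0.5259, -0.0365]
tool_rot: [179.9, 0.1, 120.7]
contact_force: [-11.7, -20.2, 54.2]
width: 0.0004
```

Emit:
step_arm([
  [[0,0,0.001,0,0,0,-1],[0,0,0.001,0,0,0,-1],[0,0,0,0,0,0,-1]],
])

```text
time: 11.25
eef_pos: [0.4503, 0.5259, -0.0366]
tool_rot: [179.9, 0.1, 120.7]
contact_force: [-16.1, -31.1, 81.2]
width: 0.0
```

Emit:
step_arm([
  [[0,0,-0.0345,0,0,0,-1],[0,0,-0.0345,0,0,0,0.4],[0,0,-0.0345,0,0,0,0.4],[0,0,-0.0345,0,0,0,0.4],[-0.0365,0.0027,0,0,0,0,0.4],[-0.0365,0.0027,0,0,0,0,0.4],[-0.0365,0.0028,0,0,0,0,0.4],[0,0,0,0,0,0,0.4],[0,0,0,0,0,0,0.4]],
])

```text
time: 12.0
eef_pos: [0.5152, 0.4331, 0.0956]
tool_rot: [-180.0, 0.1, 120.5]
contact_force: [-0.5, 0.8, -0.4]
width: 0.0597
```

```bash
python3 snap.py g7 160 190 320 310; python3 -c "
from h import *
from plant import state
s=state();print(s['contact_force'],s['ft_torque'])
e=s['eef_pos'];a=np.radians(s['tool_rot'][2]);u=np.array([np.cos(a),np.sin(a),0]);v=np.array([np.sin(a),-np.cos(a),0])
for sx in(1,-1):
  for sy in (-.011,0,.011):
    print(sx,sy,((proj('scene',e+u*s['width']/2*sx+v*sy+[0,0,.044])-[160,190])*5).round())
"
```

```text
12.0 [-11.6  38.3 -49.3  94.8  32.2  62.2  50.1] [0.5152 0.4331 0.0956] [-1.7999e+02  6.0000e-02  1.2046e+02] [-0.5  0.8 -0.4] [0.05 0.02 0.07] 0.05974137698351376
scale 5.0
[-0.44205688  0.08863174 -1.07331843] [ 0.03551684  0.05426355 -0.08026975]
1 -0.011 [[396. 304.]]
1 0 [[360. 296.]]
1 0.011 [[324. 289.]]
-1 -0.011 [[467. 173.]]
-1 0 [[433. 167.]]
-1 0.011 [[399. 160.]]
```

View pics/g7.png

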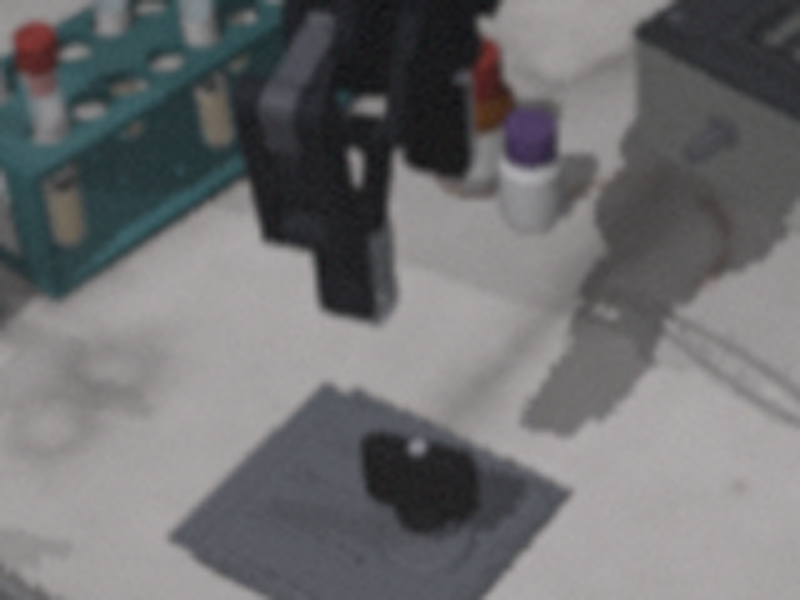

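Emit:
step_arm([
  [[0.0035,-0.001,0.027,0,0,0,0.4],[0,0,0.027,0,0,0,0.4],[0,0,0.027,0,0,0,0.4],[0,0,0.0275,0,0,0,0.4],[0,0,0,0,0,0,0.4],[0,0,0,0,0,0,0.4]],
])

```text
time: 12.55
eef_pos: [0.5087, 0.439, -0.0133]
tool_rot: [-179.9, -0.0, 120.8]
contact_force: [0.8, -0.2, 0.2]
width: 0.0601
```

```bash
python3 snap.py g8 180 220 300 320
```

```text
12.55 [-15.1  45.2 -44.8  98.1  38.4  53.4  45.3] [ 0.5087  0.439  -0.0133] [-1.7987e+02 -3.0000e-02  1.2083e+02] [ 0.8 -0.2  0.2] [ 0.03  0.03 -0.04] 0.06011022266815352
scale 6.0
```

View pics/g8.png

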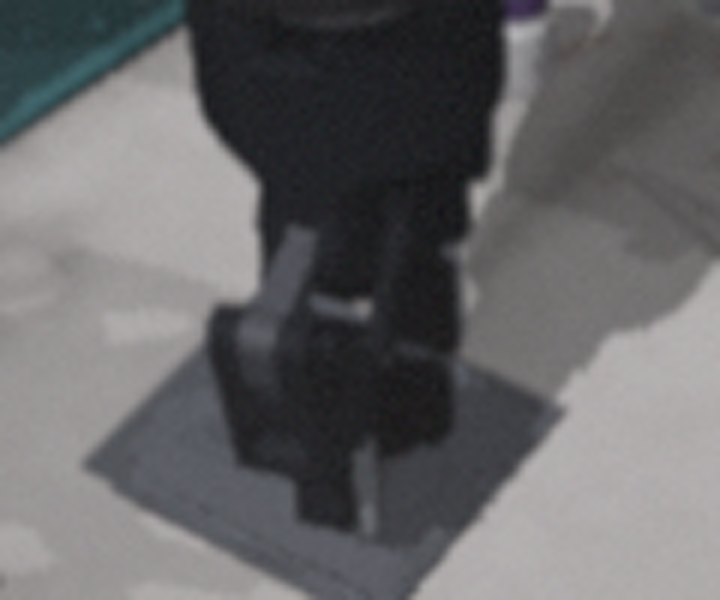

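Emit:
step_arm([
  [[-0.0045,0.0015,0,0,0,0,0.4],[0,0,0,0,0,0,-1],[0,0,0,0,0,0,-1],[0,0,0,0,0,0,-1],[0,0,0,0,0,0,-1],[0,0,0,0,0,0,-1],[0,0,0,0,0,0,-1]],
], newtons=40)

```text
time: 13.18
eef_pos: [0.5143, 0.4352, -0.0122]
tool_rot: [180.0, 0.0, 120.7]
contact_force: [-0.6, -1.5, 5.4]
width: 0.0095
```

```bash
python3 snap.py g9 180 220 300 320
```

```text
13.1833 [-14.7  45.1 -44.8  97.9  38.4  53.5  45.7] [ 0.5143  0.4352 -0.0122] [179.96   0.   120.71] [-0.6 -1.5  5.4] [-0.29  0.   -0.04] 0.009475995487800348
scale 6.0
```

View pics/g9.png

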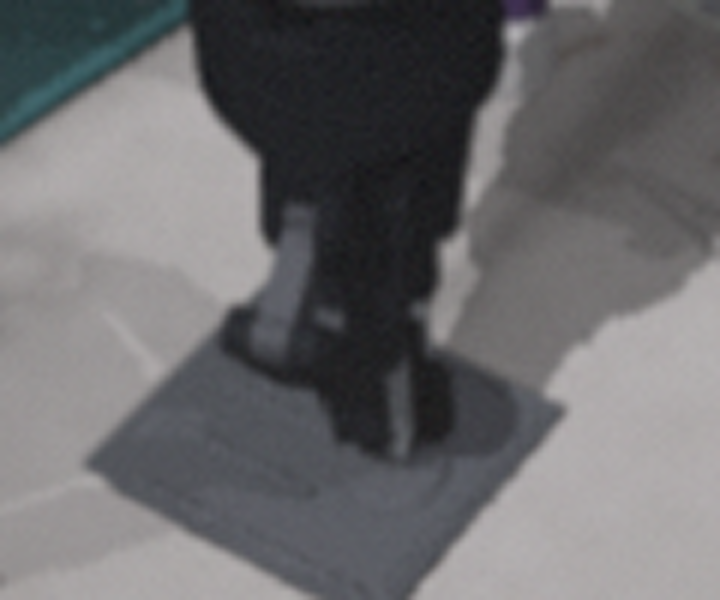

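Emit:
step_arm([
  [[0,0,-0.01,0,0,0,-1],[0,0,-0.02,0,0,0,-1],[0,0,-0.035,0,0,0,-1],[0,0,-0.035,0,0,0,-1],[0,0,0,0,0,0,-1],[0,0,0,0,0,0,-1],[0,0,0,0,0,0,-1]],
])

```text
time: 13.82
eef_pos: [0.514, 0.4347, 0.0874]
tool_rot: [180.0, 0.0, 120.7]
contact_force: [0.1, -0.1, -2.0]
width: 0.0091
```

```bash
python3 snap.py g10 180 200 300 300
```

```text
13.8167 [-11.9  38.8 -49.1  95.1  32.6  61.5  49.9] [0.514  0.4347 0.0874] [1.8000e+02 2.0000e-02 1.2071e+02] [ 0.1 -0.1 -2. ] [0.02 0.02 0.05] 0.00908725909819919
scale 6.0
```

View pics/g10.png

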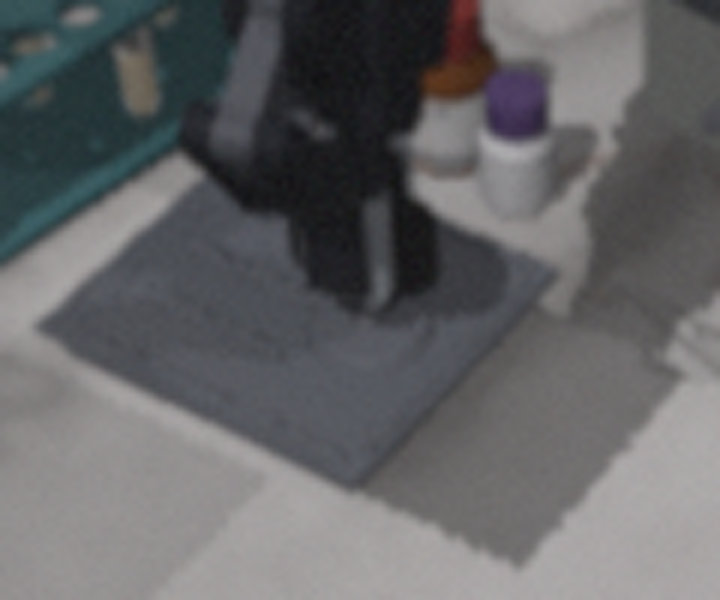

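```bash
cat >> h.py <<'E'
def fit4(L,px,x0,cam="scene"):
    L=np.array(L,float);px=np.array(px,float)
    f=lambda p:(proj(cam,tw(p[:3],L+[0,0,p[3]]))-px).ravel()
    r=least_squares(f,x0);return r.x,f(r.x).reshape(-1,2)
E
python3 - <<'E'
from h import *
px=crop([(38,327),(355,488),(555,268)],6,(180,200))
p,r=fit4([[.054,.043,.0015],[-.052,.045,.003],[-.052,-.045,.005]],px,[.53,.44,.26,.1]);print(p,np.degrees(p[2]),r.round(2).tolist())
w=tw(p[:3],[[-.022,0,0]]);print(w)
E
```

```text
[0.54766493 0.4332352  0.26822226 0.0831349 ] 15.368003722019212 [[-0.15, 0.02], [0.09, -0.26], [0.05, 0.26]]
[[0.52645157 0.42740481 0.        ]]
```

Emit:
step_arm([
  [[-0.0286,-0.0168,0,0,0,0,-1],[-0.0286,-0.0168,0,0,0,0,-1],[-0.0286,-0.0168,0,0,0,0,-1],[-0.0286,-0.0168,0,0,0,0,-1],[-0.0286,-0.0168,0,0,0,0,-1],[-0.0286,-0.0168,0,0,0,0,-1],[-0.0286,-0.0168,0,0,0,0,-1],[-0.0286,-0.0168,0,0,0,0.05,-1],[0,0,0,0,0,0.05,-1],[0,0,0,0,0,0.05,-1],[0,0,0,0,0,0,-1],[0,0,0,0,0,0,-1]],
])

```text
time: 14.87
eef_pos: [0.5148, 0.1697, 0.0867]
tool_rot: [-179.9, -0.0, 112.2]
contact_force: [0.3, 0.7, -1.6]
width: 0.0091
```

```bash
python3 snap.py h1 270 130 410 250
```

```text
14.8667 [ 15.7  27.6 -50.9 112.4  26.8  52.6  63.4] [0.5148 0.1697 0.0867] [-1.7993e+02 -2.0000e-02  1.1222e+02] [ 0.3  0.7 -1.6] [ 0.03  0.   -0.03] 0.009051747986223265
scale 5.0
```

View pics/h1.png

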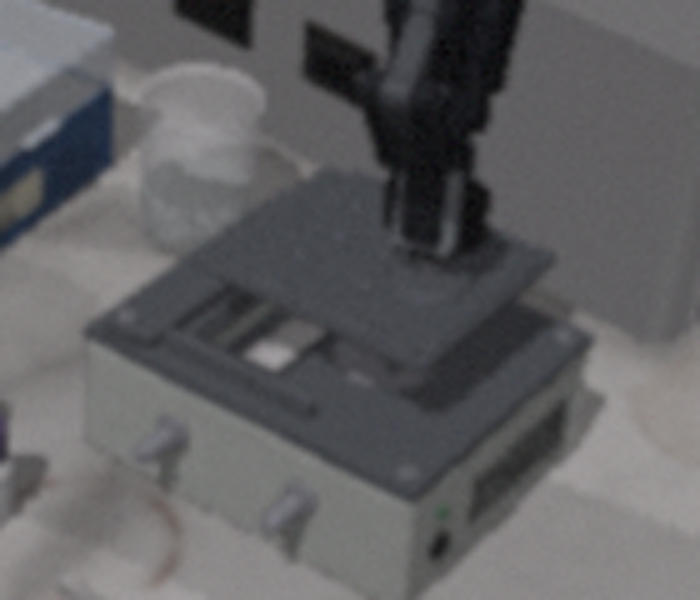

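```bash
python3 - <<'E'
from h import *
px=crop([(201,277),(425,372),(555,256),(322,171)],5,(270,130))
L=[[.054,.043,.0015],[-.052,.045,.003],[-.052,-.045,.004],[.054,-.043,.0025]]
p,r=fit4(L,px,[.53,.17,.1,.1]);print("free z",p,np.degrees(p[2]),r.round(2).tolist())
for z in(.093,.0965,.1):
  q,r=fit([("scene",np.array(l)+[0,0,z],x) for l,x in zip(L,px)],[.53,.17,.1]);print(z,q,np.degrees(q[2]),r.round(2).tolist(),tw(q,[[-.022,0,0]]))
ou=crop([(85,335),(412,500),(593,340),(447-270+0,0)],5,(270,130))
q,r=fit([("scene",l,x) for l,x in zip([[.076,.062,.062],[-.076,.062,.062],[-.076,-.062,.062]],ou)],[.55,.17,.1]);print("unit",q,np.degrees(q[2]),r.round(2).tolist())
E
```

```text
free z [0.55787137 0.14567582 0.15921328 0.06942831] 9.122248849983349 [[-0.4, -1.33], [1.04, 0.29], [-0.71, 0.71], [-0.0, 0.33]]
0.093 [0.53795451 0.17140168 0.15065845] 8.632093104063138 [[-2.3, -1.81], [0.96, 1.01], [0.68, 0.5], [-0.43, -0.82]] [[0.51620372 0.16809972 0.        ]]
0.0965 [0.53498087 0.17531316 0.14897848] 8.535838335384515 [[-2.62, -1.87], [0.9, 1.15], [0.88, 0.5], [-0.51, -0.99]] [[0.51322456 0.17204774 0.        ]]
0.1 [0.53199412 0.1792073  0.14729853] 8.439583888202957 [[-2.94, -1.93], [0.86, 1.29], [1.09, 0.5], [-0.58, -1.15]] [[0.51023235 0.17597844 0.        ]]
unit [0.54661306 0.17882103 0.12147026] 6.959732963750167 [[-0.77, -0.42], [0.17, 0.47], [0.48, -0.29]]
```

```bash
python3 - <<'E'
import cv2,numpy as np
a=cv2.imread("pics/h1_full.png")[155:235,282:395].astype(float)
a=np.clip((a-30)*2.2,0,255).astype(np.uint8)
cv2.imwrite("pics/h1z.png",cv2.resize(a,None,fx=7,fy=7,interpolation=cv2.INTER_CUBIC))
E
```

```text
(no output)
```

View pics/h1z.png

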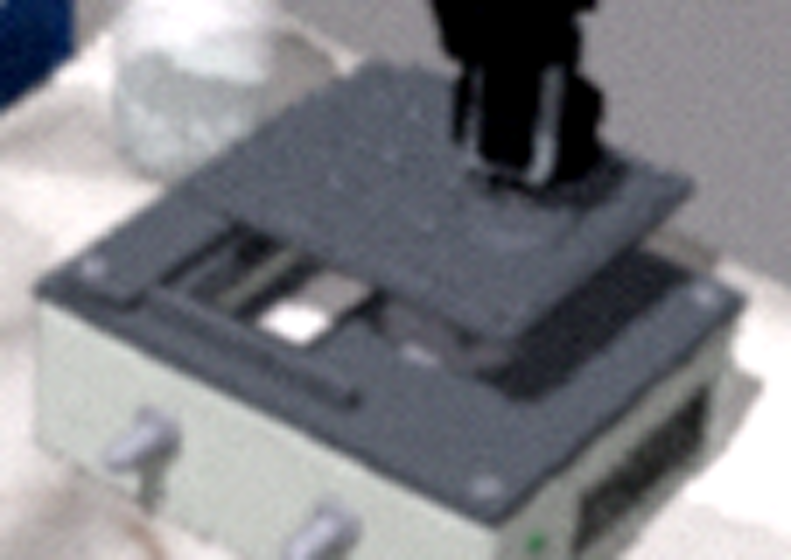

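```bash
python3 - <<'E'
from h import *
px=crop([(185,192),(520,345),(693,186),(375,62)],7,(282,155))
L=[[.054,.043,.0015],[-.052,.045,.003],[-.052,-.045,.004],[.054,-.043,.0025]]
p,r=fit4(L,px,[.53,.17,.1,.1]);print("free z",p,np.degrees(p[2]),r.round(2).tolist())
for z in(.0965,.1):
  q,r=fit([("scene",np.array(l)+[0,0,z],x) for l,x in zip(L,px)],[.53,.17,.1]);print(z,q,np.degrees(q[2]),r.round(2).tolist(),tw(q,[[-.022,0,0]]))
ou=crop([(38,293),(497,525),(747,302)],7,(282,155))
q,r=fit([("scene",l,x) for l,x in zip([[.076,.062,.062],[-.076,.062,.062],[-.076,-.062,.062]],ou)],[.55,.17,.1]);print("unit",q,np.degrees(q[2]),r.round(2).tolist())
E
```

```text
free z [0.54813421 0.15760193 0.1377619  0.082197  ] 7.89317555280615 [[0.74, 0.41], [-0.59, 0.15], [0.4, -0.04], [-0.53, -0.56]]
0.0965 [0.5355595  0.17288287 0.13336909] 7.641486172641823 [[-0.12, 0.14], [-0.29, 0.62], [1.59, -0.15], [-0.5, -1.25]] [[0.51375487 0.16995744 0.        ]]
0.1 [0.53242181 0.1765974  0.1318121 ] 7.552277086501376 [[-0.3, 0.07], [-0.19, 0.76], [1.92, -0.17], [-0.45, -1.42]] [[0.51061265 0.17370592 0.        ]]
unit [0.54621371 0.17823143 0.12218972] 7.000955057934909 [[-0.8, -0.26], [0.03, 0.45], [0.75, -0.46]]
```

Emit:
step_arm([
  [[0.0022,-0.0014,0.008,0,0,0.007,-1],[0,0,0.008,0,0,0,-1],[0,0,0.006,0,0,0,-1],[0,0,0,0,0,0,-1],[0,0,0,0,0,0,-1]],
])

```text
time: 15.33
eef_pos: [0.5128, 0.1714, 0.0647]
tool_rot: [-179.9, -0.0, 111.8]
contact_force: [0.5, 0.1, -1.6]
width: 0.0093
```

```bash
cat > z.py <<'E'
import sys,cv2,numpy as np
a=cv2.imread(f"pics/{sys.argv[1]}_full.png")[155:235,282:395].astype(float)
g=float(sys.argv[2]) if len(sys.argv)>2 else 2.2
a=np.clip((a-30)*g,0,255).astype(np.uint8)
cv2.imwrite(f"pics/{sys.argv[1]}z.png",cv2.resize(a,None,fx=7,fy=7,interpolation=cv2.INTER_CUBIC))
E
python3 snap.py h2 270 130 410 250;python3 z.py h2 3
```

```text
15.3333 [ 14.3  29.1 -49.5 113.5  28.6  50.4  61.2] [0.5128 0.1714 0.0647] [-1.7994e+02 -2.0000e-02  1.1177e+02] [ 0.5  0.1 -1.6] [ 0.02  0.08 -0.01] 0.009278942243159732
scale 5.0
```

View pics/h2z.png

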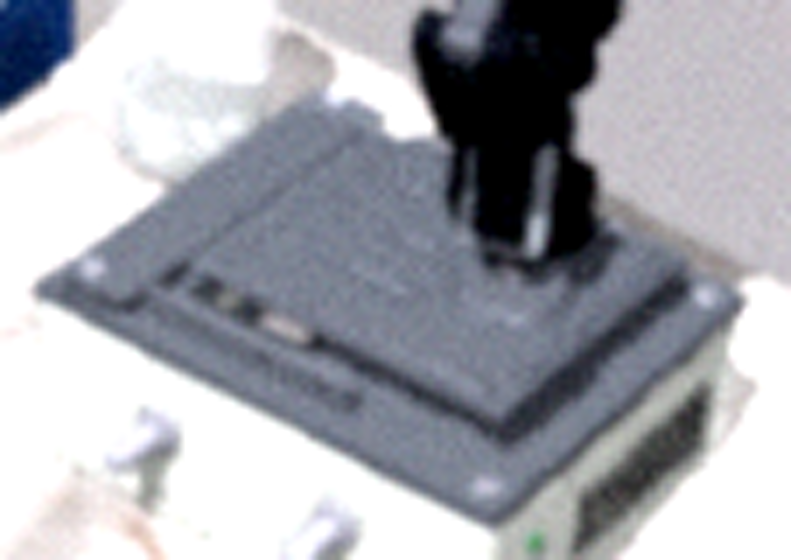

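```bash
python3 - <<'E'
from h import *
C=lambda l:crop(l,7,(282,155))
px=C([(185,262),(503,418),(690,266)])
L=[[.054,.043,.0015],[-.052,.045,.004],[-.052,-.045,.005]]
U=C([(38,293),(497,525),(745,300)])
ou,r=fit([("scene",l,x) for l,x in zip([[.076,.062,.062],[-.076,.062,.062],[-.076,-.062,.062]],U)],[.55,.17,.1]);print("unit",ou,np.degrees(ou[2]),r.round(2).tolist())
for z in(.068,.071,.0745):
  q,r=fit([("scene",np.array(l)+[0,0,z],x) for l,x in zip(L,px)],[.53,.17,.1])
  d=q[:2]-ou[:2];c,s=np.cos(ou[2]),np.sin(ou[2])
  print(z,q.round(4),np.degrees(q[2]-ou[2]).round(2),r.round(2).tolist(),"in unit",c*d[0]+s*d[1],-s*d[0]+c*d[1],"wing",tw(q,[[-.022,0,0]]))
# predicted cover outline for given unit-frame pose (x=-.014,y=0)
for z in(.062,.0745):
  q=tw(ou,[[-.014,0,0]])[0];q=[q[0],q[1],ou[2]]
  print(z,((proj("scene",tw(q,np.array(L)+[0,0,z]))-[282,155]+.5)*7).round(0).tolist())
E
```

```text
unit [0.54659361 0.17826397 0.12586192] 7.211356668614013 [[-0.95, -0.22], [0.05, 0.33], [0.84, -0.37]]
0.068 [0.539  0.1684 0.1016] -1.39 [[-0.12, 0.02], [-0.27, 0.53], [0.44, -0.75]] in unit -0.00874249919649453 -0.008836692924443395 wing [[0.517143  0.1661683 0.       ]]
0.071 [0.5366 0.1715 0.1014] -1.4 [[-0.32, -0.05], [-0.22, 0.61], [0.64, -0.8]] in unit -0.010779610379526456 -0.0054966727172544695 wing [[0.51470219 0.16923149 0.        ]]
0.0745 [0.5337 0.175  0.1008] -1.44 [[-0.55, -0.12], [-0.17, 0.7], [0.89, -0.85]] in unit -0.013176356188613379 -0.0015906793665684917 wing [[0.51183286 0.17281779 0.        ]]
0.062 [[179.0, 307.0], [504.0, 465.0], [690.0, 298.0]]
0.0745 [[180.0, 269.0], [508.0, 427.0], [695.0, 261.0]]
```

Emit:
step_arm([
  [[0.0019,0.0005,0.003,0,0,-0.005,-1],[0,0,0.003,0,0,0,-1],[0,0,0.0015,0,0,0,-1],[0,0,0,0,0,0,-1]],
])

```text
time: 15.72
eef_pos: [0.5128, 0.1731, 0.0575]
tool_rot: [-180.0, -0.0, 112.0]
contact_force: [-0.1, 0.2, -1.0]
width: 0.0091
```

Emit:
step_arm([
  [[0,0,0.0015,0,0,0,-1],[0,0,0.0015,0,0,0,-1],[0,0,0,0,0,0,-1]],
])

```text
time: 15.97
eef_pos: [0.5131, 0.1728, 0.0547]
tool_rot: [-180.0, 0.0, 112.0]
contact_force: [-0.5, -4.5, 2.5]
width: 0.0092
```

```bash
python3 snap.py h3 270 130 410 250;python3 z.py h3 3
```

```text
15.9667 [ 13.6  29.9 -48.9 113.8  29.7  49.5  60.4] [0.5131 0.1728 0.0547] [-1.8000e+02  2.0000e-02  1.1198e+02] [-0.5 -4.5  2.5] [-0.63 -0.11 -0.12] 0.009217524918042667
scale 5.0
```

View pics/h3z.png

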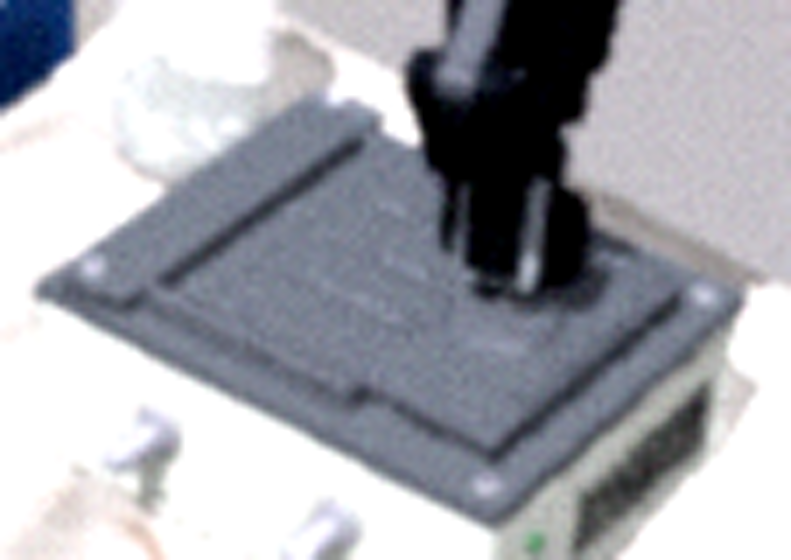

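Emit:
step_arm([
  [[-0.001,-0.0003,0,0,0,0,-1],[0,0,0.001,0,0,0,-1],[0,0,0,0,0,0,-1]],
])

```text
time: 16.27
eef_pos: [0.5132, 0.172, 0.0538]
tool_rot: [180.0, 0.0, 112.0]
contact_force: [0.6, -1.6, 3.6]
width: 0.0096
```

Emit:
step_arm([
  [[-0.0005,-0.0001,0.0005,0,0,0,-1],[0,0,0.0005,0,0,0,-1],[0,0,0,0,0,0,-1]],
])

```text
time: 16.52
eef_pos: [0.5132, 0.1716, 0.0528]
tool_rot: [180.0, -0.0, 112.0]
contact_force: [0.9, -1.7, 2.6]
width: 0.0091
```

Emit:
step_arm([
  [[0,0,0.0005,0,0,0,-1],[0,0,0,0,0,0,-1],[0,0,0,0,0,0,-1]],
])

```text
time: 16.77
eef_pos: [0.5132, 0.1716, 0.0523]
tool_rot: [180.0, -0.0, 112.0]
contact_force: [0.8, -2.7, 3.9]
width: 0.0091
```

```bash
python3 snap.py h4 270 130 410 250;python3 z.py h4 3
```

```text
16.7667 [ 13.6  30.1 -48.8 113.9  29.8  49.3  60.4] [0.5132 0.1716 0.0523] [180.  -0. 112.] [ 0.8 -2.7  3.9] [-0.43 -0.22 -0.12] 0.009133988161686018
scale 5.0
```

View pics/h4z.png

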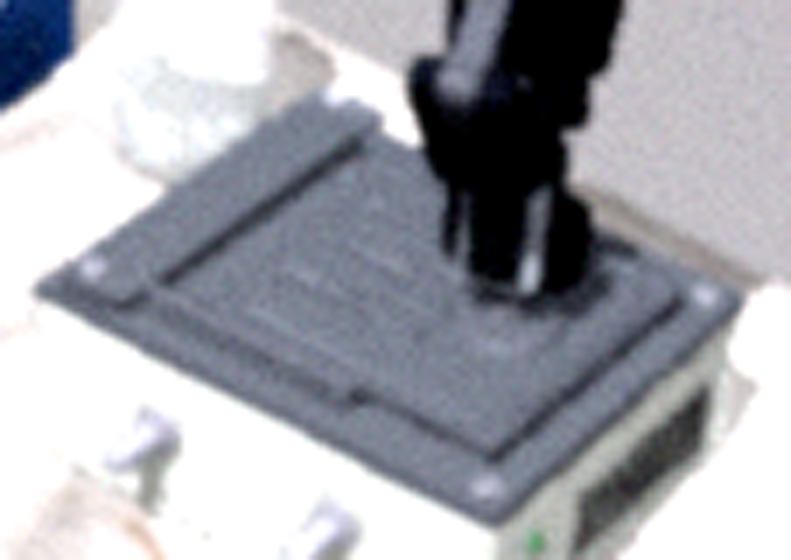

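```bash
python3 - <<'E'
from h import *
C=lambda l:crop(l,7,(282,155))
ou=[.5466,.1783,np.radians(7.1)]
px=C([(490,457),(683,297),(168,283)])
L=[[-.052,.045,.005],[-.052,-.045,.005],[.054,.043,.0025]]
for n in(2,3):
 for z in(.062,.064,.066):
  q,r=fit([("scene",np.array(l)+[0,0,z],x) for l,x in list(zip(L,px))[:n]],[.53,.17,.1])
  d=q[:2]-ou[:2];c,s=np.cos(ou[2]),np.sin(ou[2])
  print(n,z,q.round(4),np.degrees(q[2]-ou[2]).round(2),r.round(2).tolist(),"in unit",c*d[0]+s*d[1],-s*d[0]+c*d[1])
E
```

```text
2 0.062 [0.5353 0.1763 0.1004] -1.35 [[-0.02, 0.04], [0.02, -0.05]] in unit -0.011480984750122821 -0.0006152548450107224
2 0.064 [0.5338 0.1784 0.1016] -1.28 [[-0.05, 0.09], [0.05, -0.11]] in unit -0.012683362311306713 0.0016927501750186615
2 0.066 [0.5323 0.1806 0.1028] -1.21 [[-0.07, 0.14], [0.08, -0.17]] in unit -0.013885455909528787 0.004001123544414601
3 0.062 [0.5363 0.1753 0.087 ] -2.12 [[-0.6, -0.41], [-0.01, -0.19], [0.68, 0.93]] in unit -0.01061997337202729 -0.0016626589300712074
3 0.064 [0.5347 0.1774 0.0869] -2.12 [[-0.6, -0.37], [0.09, -0.23], [0.51, 0.89]] in unit -0.011906581829486966 0.0005353610081058136
3 0.066 [0.5332 0.1794 0.0868] -2.13 [[-0.59, -0.33], [0.21, -0.27], [0.36, 0.84]] in unit -0.01320528689572122 0.00271376618069336
```

Emit:
step_arm([
  [[0,0,0,0,0,-0.01,-1],[0,0,0,0,0,0,-1],[0,0,0,0,0,0,-1]],
])

```text
time: 17.07
eef_pos: [0.5132, 0.1717, 0.0523]
tool_rot: [180.0, -0.0, 112.6]
contact_force: [0.2, -2.3, 3.8]
width: 0.0095
```

```bash
python3 -c "
from plant import state
s=state();print(s['contact_force'],s['ft_torque'],s['eef_pos'],s['tool_rot'])"
```

```text
[ 0.19429446 -2.29111775  3.81645956] [-0.40856306 -0.19537377 -0.05605057] [0.51317082 0.17168143 0.05234908] [ 1.79995680e+02 -5.32420666e-03  1.12586830e+02]
```

Emit:
step_arm([
  [[-0.0009,0.0018,0,0,0,0,-1],[-0.0009,0.0018,0,0,0,0,-1],[0,0,0,0,0,0,-1]],
])

```text
time: 17.32
eef_pos: [0.5173, 0.1715, 0.0523]
tool_rot: [-180.0, -0.0, 112.6]
contact_force: [-2.7, -1.2, 2.9]
width: 0.0095
```

```bash
python3 snap.py h5 270 130 410 250;python3 z.py h5 3
```

```text
17.3167 [ 13.7  30.4 -48.8 113.4  30.   49.5  61.1] [0.5173 0.1715 0.0523] [-1.8000e+02 -2.0000e-02  1.1258e+02] [-2.7 -1.2  2.9] [-0.06  0.23  0.05] 0.009492437083847317
scale 5.0
```

View pics/h5z.png

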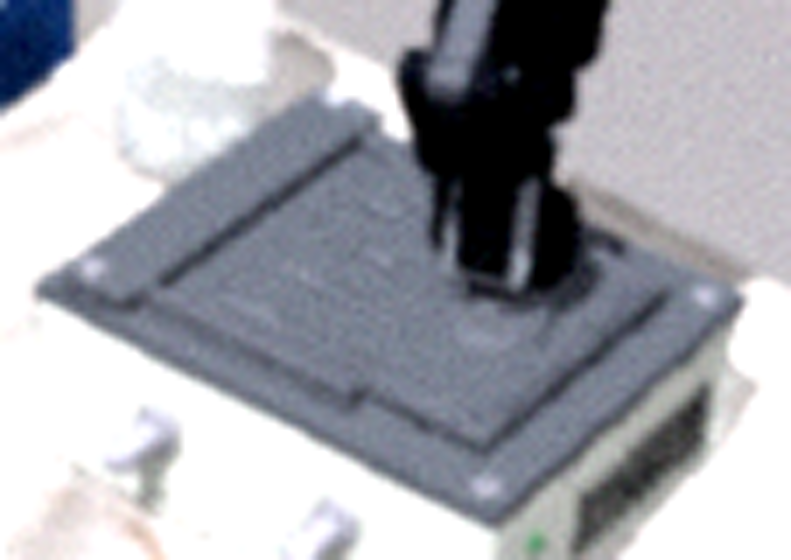

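Emit:
step_arm([
  [[-0.0006,0.0019,0,0,0,0,-1],[-0.0006,0.0019,0,0,0,0,-1],[0,0,0,0,0,0,-1]],
])

```text
time: 17.62
eef_pos: [0.5204, 0.1719, 0.052]
tool_rot: [-179.9, -0.0, 112.6]
contact_force: [-6.3, -0.4, 2.7]
width: 0.0095
```

Emit:
step_arm([
  [[-0.0005,0.0019,0,0,0,0,-1],[0,0,0,0,0,0,-1]],
])

```text
time: 17.78
eef_pos: [0.5206, 0.172, 0.0514]
tool_rot: [-179.7, -0.0, 112.6]
contact_force: [-14.0, -1.2, 3.6]
width: 0.0091
```

```bash
python3 snap.py h6 270 130 410 250;python3 z.py h6 3; python3 -c "
from plant import state
s=state();print(s['contact_force'],s['ft_torque'],s['eef_pos'],s['tool_rot'])"
```

```text
17.7833 [ 13.5  30.9 -48.7 112.8  30.1  50.   61.3] [0.5206 0.172  0.0514] [-1.7974e+02 -5.0000e-02  1.1262e+02] [-14.   -1.2   3.6] [ 0.04  3.19 -0.08] 0.009067950268414319
scale 5.0
[-14.06847125  -0.26936614   4.40917304] [ 0.04667552  3.21255177 -0.04190875] [0.52060268 0.17197293 0.05145413] [-1.79747113e+02 -4.35329404e-02  1.12617418e+02]
```

View pics/h6z.png

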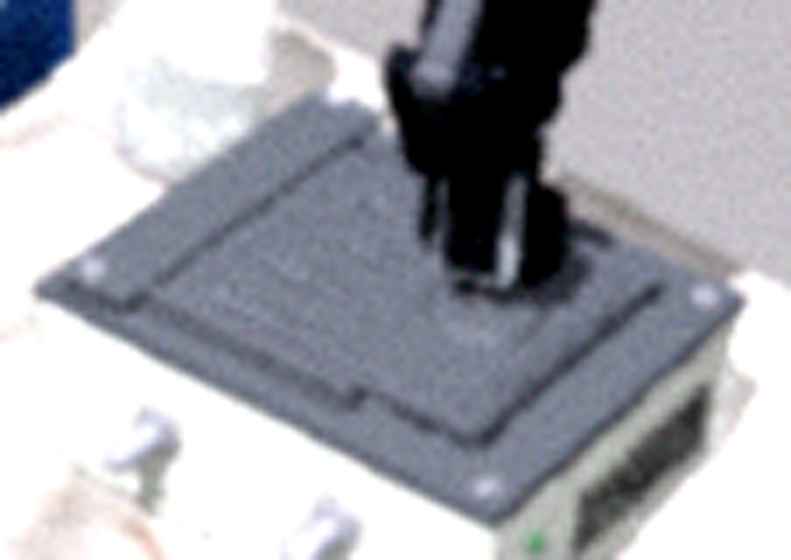

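```bash
python3 - <<'E'
from h import *
C=lambda l:crop(l,7,(282,155))
ou=[.5466,.1783,np.radians(7.1)]
px=C([(468,441),(663,287)])
L=[[-.052,.045,.005],[-.052,-.045,.005]]
for z in(.062,.064):
  q,r=fit([("scene",np.array(l)+[0,0,z],x) for l,x in zip(L,px)],[.53,.17,.1])
  d=q[:2]-ou[:2];c,s=np.cos(ou[2]),np.sin(ou[2])
  print(z,q.round(4),np.degrees(q[2]-ou[2]).round(2),r.round(2).tolist(),"in unit",c*d[0]+s*d[1],-s*d[0]+c*d[1])
for x in(0,-.005,-.01):
  q=tw(ou,[[x,0,0]])[0];q=[q[0],q[1],ou[2]]
  print(x,((proj("scene",tw(q,np.array(L)+[0,0,.062]))-[282,155]+.5)*7).round(0).tolist())
# socket home in robot frame, using top unit pose
for u in([.5496,.1728,np.radians(6.6)],ou): print(tw(u,[[-.022,0,0]]))
E
```

```text
0.062 [0.5427 0.1755 0.0897] -1.96 [[-0.12, 0.23], [0.13, -0.27]] in unit -0.004258180812902068 -0.002284181527781874
0.064 [0.5412 0.1777 0.091 ] -1.88 [[-0.14, 0.28], [0.15, -0.33]] in unit -0.005484816127421953 3.26144408094582e-05
0 [[458.0, 440.0], [645.0, 278.0]]
-0.005 [[474.0, 448.0], [661.0, 285.0]]
-0.01 [[490.0, 456.0], [677.0, 292.0]]
[[0.5277458  0.17027138 0.        ]]
[[0.5247687  0.17558077 0.        ]]
```

Emit:
step_arm([
  [[0.0006,-0.0024,0,0,0,0,-1],[0,0,0,0,0,-0.015,-1],[0,0,0,0,0,-0.015,-1],[0,0,0,0,0,0,-1]],
])

```text
time: 18.17
eef_pos: [0.5204, 0.1719, 0.0523]
tool_rot: [-180.0, -0.0, 114.4]
contact_force: [-5.9, 1.6, 3.7]
width: 0.0091
```

```bash
python3 snap.py h7 270 130 410 250;python3 z.py h7 3; python3 -c "
from plant import state
s=state();print(s['contact_force'],s['ft_torque'],s['eef_pos'],s['tool_rot'])"
```

```text
18.1667 [ 13.9  30.8 -49.1 113.   30.4  49.9  62.8] [0.5204 0.1719 0.0523] [-1.7998e+02 -3.0000e-02  1.1442e+02] [-5.9  1.6  3.7] [ 0.38  1.19 -0.03] 0.009116758681480918
scale 5.0
[-5.86758593  0.88977166  2.82335914] [0.38535847 1.21587816 0.02836976] [0.52037499 0.17191412 0.05227671] [-1.79978034e+02 -3.15076199e-02  1.14381464e+02]
```

View pics/h7z.png

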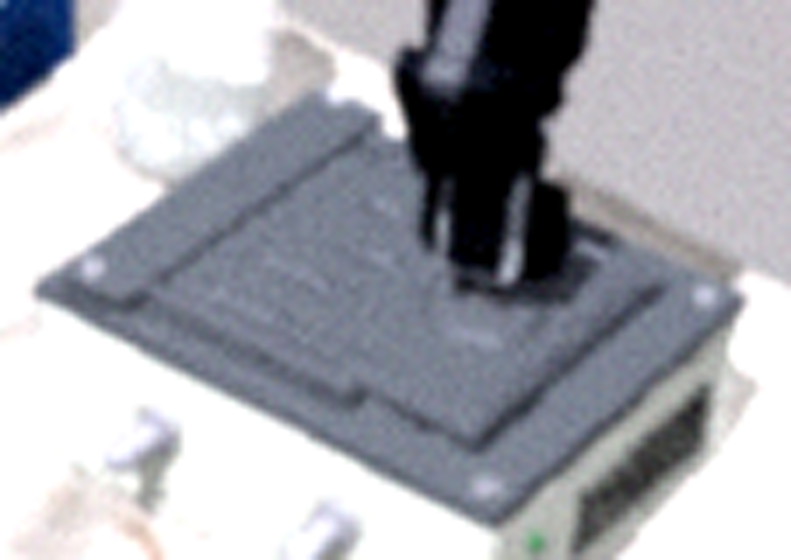

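Emit:
step_arm([
  [[0,0,-0.001,0,0,0,-1],[0,0,0,0,0,0,-1]],
])

```text
time: 18.38
eef_pos: [0.5204, 0.1719, 0.0533]
tool_rot: [-180.0, -0.0, 114.4]
contact_force: [-5.5, 1.5, 2.4]
width: 0.0091
```

Emit:
step_arm([
  [[0,0,-0.001,0,0,0,-1],[0,0,0,0,0,0,-1]],
])

```text
time: 18.55
eef_pos: [0.5205, 0.1718, 0.0543]
tool_rot: [-180.0, -0.0, 114.4]
contact_force: [-3.3, 1.4, -1.0]
width: 0.0094
```

Emit:
step_arm([
  [[-0.0006,0.0019,0,0,0,0,-1],[0,0,0,0,0,0,-1]],
])

```text
time: 18.72
eef_pos: [0.5206, 0.1717, 0.0536]
tool_rot: [-179.8, -0.0, 114.4]
contact_force: [-13.1, 1.3, 2.5]
width: 0.0096
```

```bash
python3 snap.py h8 270 130 410 250;python3 z.py h8 3; python3 - <<'E'
from h import *
ou=[.5466,.1783,np.radians(7.1)]
P=[[-.023,.046,.065],[-.023,.051,.07],[.045,.046,.070],[.045,0,.0705],[-.076,.062,.062],[-.076,-.062,.062],[.076,.062,.0705],[.076,.062,.062],[-.052,.045,.067],[-.052,-.045,.067],[-.022,0,.067]]
for p,q in zip(P,((proj("scene",tw(ou,P))-[282,155]+.5)*7).round(0).tolist()): print(p,q)
E
```

```text
18.7167 [ 13.9  30.8 -49.2 112.8  30.2  50.3  63. ] [0.5206 0.1717 0.0536] [-1.7979e+02 -4.0000e-02  1.1436e+02] [-13.1   1.3   2.5] [0.2  2.96 0.  ] 0.009571588761726355
scale 5.0
[-0.023, 0.046, 0.065] [363.0, 402.0]
[-0.023, 0.051, 0.07] [352.0, 396.0]
[0.045, 0.046, 0.07] [158.0, 285.0]
[0.045, 0, 0.0705] [261.0, 207.0]
[-0.076, 0.062, 0.062] [497.0, 528.0]
[-0.076, -0.062, 0.062] [751.0, 298.0]
[0.076, 0.062, 0.0705] [32.0, 266.0]
[0.076, 0.062, 0.062] [32.0, 292.0]
[-0.052, 0.045, 0.067] [458.0, 440.0]
[-0.052, -0.045, 0.067] [645.0, 278.0]
[-0.022, 0, 0.067] [460.0, 312.0]
```

View pics/h8z.png

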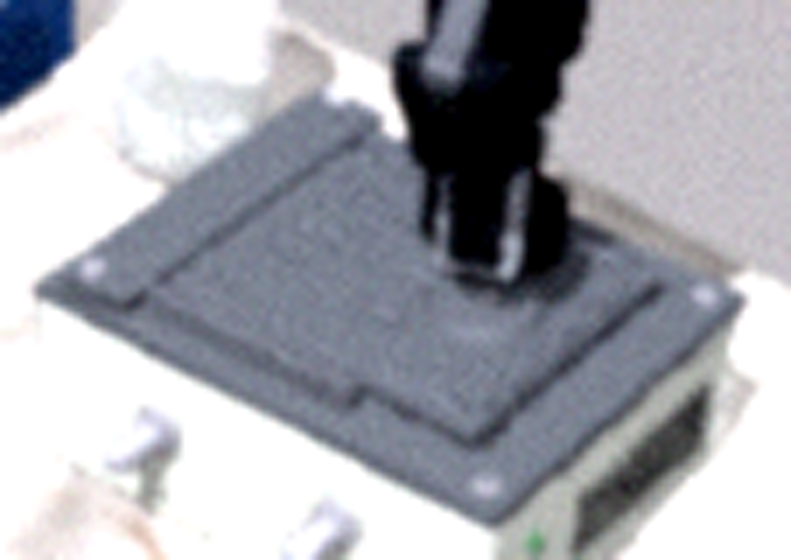

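Emit:
step_arm([
  [[0.0011,-0.0036,0,0,0,0,-1],[0.0005,-0.0016,0,0,0,0,-1],[0,0,0,0,0,0,-1],[0,0,0,0,0,0,-1]],
])

```text
time: 19.1
eef_pos: [0.5177, 0.171, 0.0544]
tool_rot: [180.0, 0.0, 114.3]
contact_force: [-0.0, -0.7, -2.2]
width: 0.0094
```

```bash
python3 snap.py h9 270 130 410 250;python3 z.py h9 3; python3 - <<'E'
from h import *
ou=[.5466,.1783,np.radians(7.1)]
P=[[-.023,-.046,.062],[-.023,-.046,.065],[-.023,-.051,.07],[-.023,-.055,.07],[.045,-.046,.065],[.045,-.051,.07]]
for p,q in zip(P,((proj("scene",tw(ou,P))-[282,155]+.5)*7).round(0).tolist()): print(p,q)
E
```

```text
19.1 [ 14.1  30.4 -49.3 113.4  30.2  49.8  62.8] [0.5177 0.171  0.0544] [1.7997e+02 1.0000e-02 1.1429e+02] [-0.  -0.7 -2.2] [ 0.05 -0.02  0.03] 0.00937005172586395
scale 5.0
[-0.023, -0.046, 0.062] [556.0, 251.0]
[-0.023, -0.046, 0.065] [557.0, 242.0]
[-0.023, -0.051, 0.07] [569.0, 219.0]
[-0.023, -0.055, 0.07] [576.0, 213.0]
[0.045, -0.046, 0.065] [357.0, 152.0]
[0.045, -0.051, 0.07] [369.0, 130.0]
```

View pics/h9z.png

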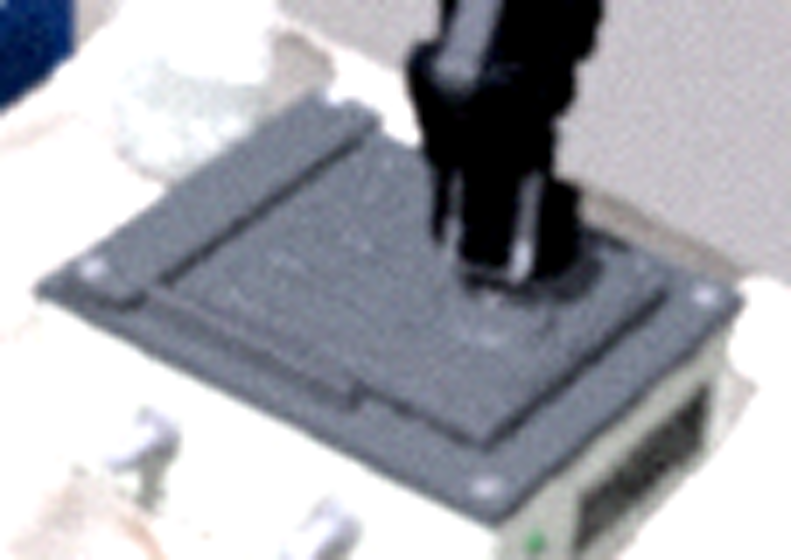

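```bash
cat > edge.py <<'E'
import sys
from h import *
from scipy.ndimage import map_coordinates
ou=[.5466,.1783,np.radians(7.1)]
def edge(img,A,B,z,rng=.006,sign=None,n=40):
    """sample across the segment A-B (world xy) in plane z; return world points of strongest gradient"""
    A,B=np.array(A),np.array(B);t=(B-A)/np.linalg.norm(B-A);nrm=np.array([t[1],-t[0]])
    s=np.linspace(-rng,rng,81);pts=[]
    for k in np.linspace(.08,.92,n):
        P=A+(B-A)*k+s[:,None]*nrm;px=proj("scene",np.c_[P,np.full(len(s),z)])
        v=map_coordinates(img,[px[:,1],px[:,0]],order=1);g=np.gradient(cv2.GaussianBlur(v[None],(0,0),4)[0])
        g=g*sign if sign else abs(g)
        i=np.argmax(g);pts.append(P[i])
    pts=np.array(pts);l=cv2.fitLine(pts.astype(np.float32),cv2.DIST_HUBER,0,.001,.001).ravel().astype(float)
    res=abs((pts-l[2:])@[l[1],-l[0]]);return l,np.median(res)
def run(name,cx,z,cy=0.,verbose=True):
    img=cv2.cvtColor(cv2.imread(f"pics/{name}_full.png"),cv2.COLOR_BGR2GRAY).astype(np.float32)
    W=lambda p:tw(ou,[[*p,0]])[0,:2]
    out={}
    for nm,a,b,zz,sg in(("deckfront",(-.076,.062),(-.076,-.062),.062,None),("decky+",(.03,.062),(-.076,.062),.062,None),
        ("rear",(cx-.052,cy+.045),(cx-.052,cy-.04),z+.005,None),):
        l,r=edge(img,W(a),W(b),zz,rng=.005)
        ang=np.degrees(np.arctan2(l[1],l[0]));d=l[2:]-np.array(ou[:2]);c,s=np.cos(ou[2]),np.sin(ou[2])
        print(name,nm,"ang %.2f"%((ang-np.degrees(ou[2]))%180),"mid in unit",(c*d[0]+s*d[1]).round(4),(-s*d[0]+c*d[1]).round(4),"res %.4f"%r)
if __name__=="__main__":
    for a in sys.argv[1:]:
        n,cx,z=a.split(",");run(n,float(cx),float(z))
E
python3 edge.py h9,-.008,.0625 h8,-.0045,.062 h7,-.005,.062 h4,-.0125,.063 h2,-.0135,.074
```

```text
h9 deckfront ang 89.12 mid in unit -0.0774 -0.0029 res 0.0004
h9 decky+ ang 179.52 mid in unit -0.023 0.064 res 0.0002
h9 rear ang 89.06 mid in unit -0.0626 -0.0037 res 0.0004
h8 deckfront ang 89.39 mid in unit -0.0771 0.0037 res 0.0003
h8 decky+ ang 179.55 mid in unit -0.0198 0.064 res 0.0002
h8 rear ang 90.05 mid in unit -0.0588 0.0082 res 0.0001
h7 deckfront ang 89.36 mid in unit -0.0773 -0.0029 res 0.0003
h7 decky+ ang 179.38 mid in unit -0.0214 0.0639 res 0.0002
h7 rear ang 89.86 mid in unit -0.0591 0.0005 res 0.0004
h4 deckfront ang 89.01 mid in unit -0.0774 0.0 res 0.0003
h4 decky+ ang 179.58 mid in unit -0.0244 0.0639 res 0.0004
h4 rear ang 88.72 mid in unit -0.067 0.0005 res 0.0004
h2 deckfront ang 89.33 mid in unit -0.0774 -0.0029 res 0.0003
h2 decky+ ang 179.83 mid in unit -0.0308 0.0639 res 0.0002
h2 rear ang 89.26 mid in unit -0.0635 0.0038 res 0.0004
```

```bash
cat > e2.py <<'E'
from edge import *
U=[.5466,.1783,np.radians(6.6)]
def rel(l,u=U):
    d=l[2:]-np.array(u[:2]);c,s=np.cos(u[2]),np.sin(u[2]);return np.array([c*d[0]+s*d[1],-s*d[0]+c*d[1]])
def go(name,cx,z):
    img=cv2.cvtColor(cv2.imread(f"pics/{name}_full.png"),cv2.COLOR_BGR2GRAY).astype(np.float32)
    W=lambda p:tw(U,[[*p,0]])[0,:2];o=[]
    for nm,a,b,zz,sg in(("front",(-.077,.062),(-.077,-.062),.062,None),("side",(.03,.064),(-.076,.064),.062,None),("side-lowpart",(-.03,.064),(-.076,.064),.062,None),
       ("rear",(cx-.053,.042),(cx-.053,-.04),z+.005,None),("cside",(cx-.052,.046),(-.025,.046),z+.005,None)):
        l,r=edge(img,W(a),W(b),zz,rng=.004);ang=(np.degrees(np.arctan2(l[1],l[0])-U[2])+20)%180-20
        o.append(f"{nm}: {ang:.2f} {rel(l)[0]*1e3:.1f} {rel(l)[1]*1e3:.1f} r{r*1e3:.1f}")
    print(name,z,"; ".join(o))
if __name__=="__main__":
  for a in sys.argv[1:]:
    n,cx,z=a.split(",");go(n,float(cx),float(z))
E
python3 e2.py h9,-.009,.0625 h8,-.0055,.062 h8,-.0055,.064 h7,-.0055,.062 h4,-.0135,.063 h5,-.0095,.062
```

```text
h9 0.0625 front: 89.58 -77.3 -1.6 r0.4; side: -0.30 -26.7 63.7 r0.2; side-lowpart: 0.95 -54.6 63.7 r0.2; rear: 90.01 -62.8 2.1 r0.3; cside: -0.61 -41.9 46.4 r0.4
h8 0.062 front: 89.77 -77.3 -0.3 r0.4; side: -0.12 -23.0 63.7 r0.3; side-lowpart: 0.47 -53.6 63.7 r0.3; rear: 90.57 -58.8 -0.8 r0.2; cside: 0.30 -41.7 46.3 r0.4
h8 0.064 front: 89.77 -77.3 -0.3 r0.4; side: -0.12 -23.0 63.7 r0.3; side-lowpart: 0.47 -53.6 63.7 r0.3; rear: 90.37 -60.0 -1.6 r0.2; cside: 3.46 -41.9 47.7 r1.0
h7 0.062 front: 90.12 -77.2 3.7 r0.3; side: -0.30 -20.7 63.7 r0.2; side-lowpart: 0.68 -54.5 63.9 r0.2; rear: 90.52 -59.3 2.1 r0.5; cside: 0.08 -41.7 46.5 r0.6
h4 0.063 front: 89.41 -77.4 0.0 r0.4; side: -0.26 -24.4 63.6 r0.3; side-lowpart: 2.58 -53.1 63.9 r0.2; rear: 89.66 -67.1 1.0 r0.4; cside: 0.22 -44.0 47.2 r1.9
h5 0.062 front: 89.66 -77.4 -4.3 r0.5; side: -0.10 -23.0 63.6 r0.3; side-lowpart: 0.22 -54.4 63.7 r0.2; rear: 89.95 -62.4 3.5 r0.3; cside: 1.14 -40.6 47.0 r0.5
```

Emit:
step_arm([
  [[-0.0013,-0.0025,-0.001,0,0,0,-1],[0,0,0.001,0,0,0,-1],[0,0,0.0015,0,0,0,-1],[0,0,0,0,0,0,-1]],
])

```text
time: 19.48
eef_pos: [0.5155, 0.1689, 0.0527]
tool_rot: [180.0, 0.0, 114.3]
contact_force: [-0.3, 0.0, -0.8]
width: 0.0088
```

Emit:
step_arm([
  [[0,0,0.001,0,0,0,-1],[0,0,0,0,0,0,-1]],
])

```text
time: 19.65
eef_pos: [0.5154, 0.1689, 0.0516]
tool_rot: [-180.0, -0.0, 114.3]
contact_force: [0.6, -0.2, -1.1]
width: 0.0091
```

Emit:
step_arm([
  [[0,0,0.001,0,0,0,-1],[0,0,0,0,0,0,-1]],
])

```text
time: 19.82
eef_pos: [0.5154, 0.169, 0.0506]
tool_rot: [-180.0, -0.0, 114.3]
contact_force: [0.5, -0.3, -1.0]
width: 0.0093
```

Hypothesis confirmed (it had been riding the left bevel); continue down.

Emit:
step_arm([
  [[0,0,0.001,0,0,0,-1],[0,0,0,0,0,0,-1]],
])

```text
time: 19.98
eef_pos: [0.5155, 0.169, 0.0498]
tool_rot: [180.0, 0.0, 114.3]
contact_force: [-1.5, -0.8, 2.6]
width: 0.0092
```

Emit:
step_arm([
  [[0,0,0.001,0,0,0,-1],[0,0,0,0,0,0,-1]],
])

```text
time: 20.15
eef_pos: [0.5157, 0.1691, 0.0494]
tool_rot: [180.0, 0.0, 114.3]
contact_force: [-4.3, -1.8, 14.8]
width: 0.0089
```

Emit:
step_arm([
  [[0,0,-0.0012,0,0,0,-1],[0,0,0,0,0,0,-1]],
])

```text
time: 20.32
eef_pos: [0.5156, 0.169, 0.0502]
tool_rot: [180.0, 0.0, 114.3]
contact_force: [-0.4, 0.5, -1.4]
width: 0.0088
```

```bash
python3 snap.py k1 270 130 410 250;python3 z.py k1 3;python3 e2.py k1,-.010,.062
```

```text
20.3167 [ 14.1  30.5 -49.1 113.8  30.4  49.3  62.6] [0.5156 0.169  0.0502] [179.98   0.   114.3 ] [-0.4  0.5 -1.4] [ 0.02  0.03 -0.02] 0.008828544829335698
scale 5.0
k1 0.062 front: 89.27 -77.5 -8.0 r0.4; side: 0.04 -20.7 63.7 r0.2; side-lowpart: 0.85 -56.4 63.7 r0.2; rear: 90.53 -65.3 -1.8 r0.3; cside: -5.48 -47.1 47.6 r0.8
```

View pics/k1z.png

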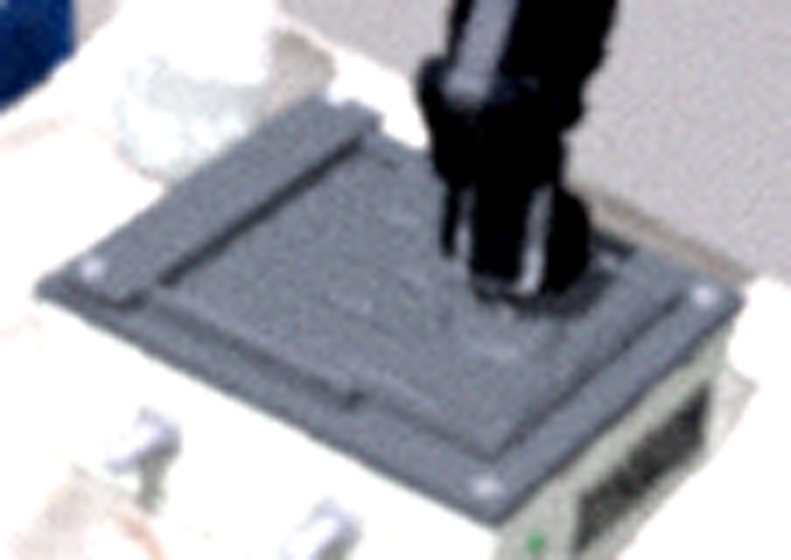

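Emit:
step_arm([
  [[-0.0006,0.0019,0.0003,0,0,0,-1],[-0.0006,0.0019,0,0,0,0,-1],[0,0,0,0,0,0,-1]],
])

```text
time: 20.62
eef_pos: [0.5197, 0.1696, 0.0498]
tool_rot: [-180.0, -0.0, 114.3]
contact_force: [-2.1, -0.7, 4.4]
width: 0.0094
```

Emit:
step_arm([
  [[-0.0006,0.0019,0,0,0,0,-1],[0,0,0,0,0,0,-1]],
])

```text
time: 20.78
eef_pos: [0.5217, 0.1698, 0.0497]
tool_rot: [180.0, -0.0, 114.3]
contact_force: [-2.0, -1.1, 4.7]
width: 0.0089
```

Emit:
step_arm([
  [[-0.0006,0.0019,-0.0002,0,0,0,-1],[-0.0006,0.0019,0,0,0,0,-1],[0,0,0,0,0,0,-1]],
])

```text
time: 21.03
eef_pos: [0.5259, 0.1702, 0.0499]
tool_rot: [180.0, -0.0, 114.3]
contact_force: [0.5, -0.2, 2.5]
width: 0.009
```

Emit:
step_arm([
  [[-0.0005,0.0014,0,0,0,0,-1],[0,0,0,0,0,0,-1]],
])

```text
time: 21.2
eef_pos: [0.5271, 0.1703, 0.0499]
tool_rot: [180.0, -0.0, 114.3]
contact_force: [-0.1, -0.6, 2.5]
width: 0.0093
```

Emit:
step_arm([
  [[-0.0004,0.0012,0,0,0,0,-1],[0,0,0,0,0,0,-1]],
])

```text
time: 21.37
eef_pos: [0.5282, 0.1704, 0.0499]
tool_rot: [180.0, -0.0, 114.3]
contact_force: [-1.5, 0.6, 3.3]
width: 0.0091
```

Emit:
step_arm([
  [[-0.0004,0.0012,0,0,0,0,-1],[0,0,0,0,0,0,-1]],
])

```text
time: 21.53
eef_pos: [0.5295, 0.1706, 0.0499]
tool_rot: [180.0, -0.0, 114.3]
contact_force: [-1.2, 0.3, 2.1]
width: 0.0092
```

Emit:
step_arm([
  [[-0.0003,0.001,0,0,0,0,-1],[0,0,0,0,0,0,-1]],
])

```text
time: 21.7
eef_pos: [0.5296, 0.1706, 0.0497]
tool_rot: [-179.9, -0.0, 114.3]
contact_force: [-6.4, -0.3, 4.8]
width: 0.0091
```

```bash
python3 snap.py k2 270 130 410 250;python3 z.py k2 3;python3 e2.py k2,0,.062
```

```text
21.7 [ 13.7  31.7 -48.6 112.   30.8  50.2  63.1] [0.5296 0.1706 0.0497] [-1.7991e+02 -2.0000e-02  1.1431e+02] [-6.4 -0.3  4.8] [-0.02  1.5  -0.12] 0.00914436223420531
scale 5.0
k2 0.062 front: 89.81 -77.2 -4.3 r0.4; side: -0.05 -26.4 63.5 r0.2; side-lowpart: 0.51 -52.4 63.6 r0.2; rear: 90.11 -51.9 -0.8 r0.4; cside: -4.14 -38.3 48.0 r0.3
```

View pics/k2z.png

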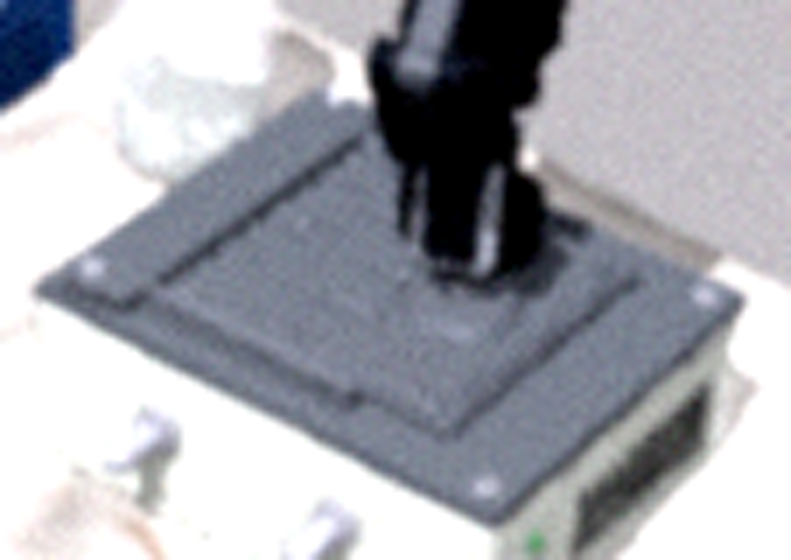

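Emit:
step_arm([
  [[0.0001,-0.0004,-0.0002,0,0,0,-1],[0,0,0,0,0,0,-1],[0,0,0,0,0,0,-1],[0,0,0,0,0,0,-1]],
])

```text
time: 22.08
eef_pos: [0.5296, 0.1706, 0.05]
tool_rot: [-180.0, -0.0, 114.3]
contact_force: [-5.8, 0.7, 3.5]
width: 0.0088
```

Emit:
step_arm([
  [[-0.0001,0,0,0,0,0.07,-1],[-0.0001,0,0,0,0,0.07,-1],[-0.0001,0,0,0,0,0.07,-1],[-0.0001,0,0,0,0,0.07,-1],[0,0,0,0,0,0,-1]],
])

```text
time: 22.5
eef_pos: [0.5297, 0.1703, 0.0501]
tool_rot: [-180.0, 0.0, 98.0]
contact_force: [-5.9, 0.4, 1.1]
width: 0.0097
```

```bash
python3 snap.py k3 270 130 410 250;python3 z.py k3 3;python3 e2.py k3,0,.062
```

```text
22.5 [ 11.1  30.3 -45.  112.2  28.2  49.   49. ] [0.5297 0.1703 0.0501] [-179.97    0.     98.  ] [-5.9  0.4  1.1] [ 0.23  1.19 -0.08] 0.00965433243019455
scale 5.0
k3 0.062 front: 89.59 -77.4 -1.6 r0.4; side: -0.30 -23.0 63.6 r0.2; side-lowpart: 0.78 -53.0 63.8 r0.3; rear: 90.30 -51.6 -1.8 r0.3; cside: 2.03 -38.4 46.9 r1.0
```

Emit:
step_arm([
  [[-0.0001,0,0,0,0,0.077,-1],[-0.0001,0,0,0,0,0.077,-1],[-0.0001,0,0,0,0,0.077,-1],[-0.0001,0,0,0,0,0.077,-1],[-0.0001,0,0,0,0,0.077,-1],[-0.0001,0,0,0,0,0.077,-1],[-0.0001,0,0,0,0,0.077,-1],[-0.0001,0,0,0,0,0.077,-1],[0,0,0,0,0,0,-1]],
])

```text
time: 23.3
eef_pos: [0.5296, 0.1698, 0.05]
tool_rot: [-180.0, 0.0, 62.7]
contact_force: [-4.7, 2.3, 1.6]
width: 0.0092
```

Emit:
step_arm([
  [[0,0,0.001,0,0,0,-1],[0,0,0,0,0,0,-1]],
])

```text
time: 23.47
eef_pos: [0.5296, 0.1698, 0.049]
tool_rot: [-180.0, 0.0, 63.0]
contact_force: [-5.7, 2.3, 3.0]
width: 0.0095
```

Emit:
step_arm([
  [[0,0,0.001,0,0,0,-1],[0,0,0,0,0,0,-1]],
])

```text
time: 23.63
eef_pos: [0.5296, 0.1698, 0.048]
tool_rot: [-180.0, 0.0, 63.0]
contact_force: [-5.6, 1.5, 3.1]
width: 0.0092
```

Emit:
step_arm([
  [[0,0,0.001,0,0,0,-1],[0,0,0,0,0,0,-1]],
])

```text
time: 23.8
eef_pos: [0.5296, 0.1698, 0.047]
tool_rot: [-180.0, -0.0, 63.0]
contact_force: [-5.8, 1.9, 2.7]
width: 0.0092
```

Emit:
step_arm([
  [[0,0,0.001,0,0,0,-1],[0,0,0.001,0,0,0,-1],[0,0,0,0,0,0,-1]],
])

```text
time: 24.05
eef_pos: [0.5296, 0.1699, 0.0451]
tool_rot: [-180.0, -0.0, 63.0]
contact_force: [-6.1, 1.8, 3.6]
width: 0.0097
```

Emit:
step_arm([
  [[0,0,0.001,0,0,0,-1],[0,0,0.001,0,0,0,-1],[0,0,0,0,0,0,-1]],
])

```text
time: 24.3
eef_pos: [0.5296, 0.1699, 0.0431]
tool_rot: [-180.0, -0.0, 63.0]
contact_force: [-6.3, 2.3, 5.3]
width: 0.0092
```

Emit:
step_arm([
  [[0,0,0.001,0,0,0,-1],[0,0,0.001,0,0,0,-1],[0,0,0,0,0,0,-1]],
])

```text
time: 24.55
eef_pos: [0.5297, 0.1699, 0.0412]
tool_rot: [-180.0, -0.0, 63.0]
contact_force: [-6.6, 1.7, 6.7]
width: 0.0092
```

Emit:
step_arm([
  [[0,0,0.001,0,0,0,-1],[0,0,0.001,0,0,0,-1],[0,0,0,0,0,0,-1]],
])

```text
time: 24.8
eef_pos: [0.5296, 0.1699, 0.0392]
tool_rot: [-180.0, -0.0, 63.0]
contact_force: [-6.6, 1.6, 7.4]
width: 0.0092
```

Emit:
step_arm([
  [[0,0,0.001,0,0,0,-1],[0,0,0.0007,0,0,0,-1],[0,0,0,0,0,0,-1]],
])

```text
time: 25.05
eef_pos: [0.5297, 0.1699, 0.0376]
tool_rot: [-180.0, 0.0, 63.0]
contact_force: [-8.2, 1.0, 8.9]
width: 0.009
```

Emit:
step_arm([
  [[-0.0002,-0.0003,0,0,0,0,-1],[-0.0001,0,0,0,0,0.05,-1],[-0.0001,0,0,0,0,0.05,-1],[-0.0001,0,0,0,0,0.05,-1],[-0.0001,0,0,0,0,0.05,-1],[0,0,0,0,0,0,-1]],
])

```text
time: 25.55
eef_pos: [0.5295, 0.1697, 0.0379]
tool_rot: [180.0, -0.0, 51.3]
contact_force: [-6.1, 2.5, 10.0]
width: 0.0092
```

```bash
python3 -c "
from plant import state
s=state();print(s['contact_force'],s['ft_torque'],s['eef_pos'],s['tool_rot'],s['q'])"
```

```text
[-6.0976773  2.4869175 10.0204361] [ 0.4004887   1.30874765 -0.09801056] [0.52954208 0.1696936  0.03791967] [ 1.79991762e+02 -4.15372128e-02  5.13376112e+01] [  2.62978841  28.21114842 -33.69441909 113.13077665  21.79768166
  44.89681113   7.72404651]
```

Emit:
step_arm([
  [[-0.0001,0,0,0,0,0.08,-1],[-0.0001,0,0,0,0,0.08,-1],[-0.0001,0,0,0,0,0.08,-1],[-0.0001,0,0,0,0,0.08,-1],[-0.0001,0,0,0,0,0.08,-1],[-0.0001,0,0,0,0,0.08,-1],[0,0,0,0,0,0,-1]],
])

```text
time: 26.13
eef_pos: [0.5292, 0.1694, 0.038]
tool_rot: [-180.0, -0.1, 23.7]
contact_force: [-4.6, 3.4, 9.8]
width: 0.0091
```

Emit:
step_arm([
  [[-0.0001,0,0,0,0,0.08,-1],[-0.0001,0,0,0,0,0.08,-1],[-0.0001,0,0,0,0,0.08,-1],[-0.0001,0,0,0,0,0.08,-1],[-0.0001,0,0,0,0,0.08,-1],[-0.0001,0,0,0,0,0.08,-1],[0,0,0,0,0,0,-1]],
])

```text
time: 26.72
eef_pos: [0.5288, 0.1694, 0.0381]
tool_rot: [-180.0, -0.1, -3.8]
contact_force: [-4.5, 2.9, 8.9]
width: 0.0091
```

```bash
python3 -c "
from plant import state
s=state();print(s['contact_force'],s['ft_torque'],s['eef_pos'],s['tool_rot'],s['q'])"
```

```text
[-4.46418438  2.85713251  8.8692993 ] [ 0.49977431  1.0294212  -0.09359176] [0.52881758 0.16936621 0.03807326] [-1.79954176e+02 -6.00277212e-02 -3.78031026e+00] [ -7.46875061  25.83934464 -20.87686219 113.85566731  13.27834785
  42.49532317 -40.05380914]
```

Emit:
step_arm([
  [[-0.0001,0,0,0,0,0.08,-1],[-0.0001,0,0,0,0,0.08,-1],[-0.0001,0,0,0,0,0.08,-1],[0,0,0,0,0,0.05,-1],[0,0,0,0,0,0,-1]],
])

```text
time: 27.13
eef_pos: [0.5285, 0.1694, 0.0381]
tool_rot: [-179.9, -0.0, -20.3]
contact_force: [-3.8, 3.5, 10.1]
width: 0.0087
```

```bash
python3 -c "
from plant import state
s=state();print(s['contact_force'],s['ft_torque'],s['eef_pos'],s['tool_rot'])"
```

```text
[-3.77665067  3.46651573 10.12217118] [ 0.54293833  0.96307629 -0.07549748] [0.52854909 0.1693575  0.03805111] [-1.79941222e+02 -4.55591347e-02 -2.02901067e+01]
```

Emit:
step_arm([
  [[0,0,0,0,0,0.04,-1],[0,0,0,0,0,0.03,-1],[0,0,0,0,0,0,-1]],
])

```text
time: 27.38
eef_pos: [0.5285, 0.1694, 0.038]
tool_rot: [-179.9, -0.0, -24.2]
contact_force: [-3.7, 2.6, 9.9]
width: 0.0091
```

```bash
python3 -c "
from plant import state
s=state();print(s['ft_torque'],s['tool_rot'])"
```

```text
[ 0.5818914   1.00043493 -0.1101356 ] [-1.79933456e+02 -3.46202978e-02 -2.42037000e+01]
```

Emit:
step_arm([
  [[0,0,0,0,0,0.03,-1],[0,0,0,0,0,0,-1]],
])

```text
time: 27.55
eef_pos: [0.5285, 0.1694, 0.038]
tool_rot: [-179.9, -0.0, -25.9]
contact_force: [-4.5, 3.5, 10.0]
width: 0.0092
```

```bash
python3 -c "
from plant import state
s=state();print(s['ft_torque'],s['tool_rot'])"
```

```text
[ 0.62346889  1.06691611 -0.06771713] [-1.79934817e+02 -2.61972072e-02 -2.59090911e+01]
```

Emit:
step_arm([
  [[0,0,0,0,0,0.025,-1],[0,0,0,0,0,0,-1]],
])

```text
time: 27.72
eef_pos: [0.5285, 0.1695, 0.038]
tool_rot: [-179.9, -0.0, -27.3]
contact_force: [-5.4, 3.0, 9.5]
width: 0.0094
```

```bash
python3 -c "
from plant import state
s=state();print(s['ft_torque'],s['tool_rot'])"
```

```text
[ 0.62713329  1.00642061 -0.04234505] [-1.79929075e+02 -2.53017992e-02 -2.73223972e+01]
```

Emit:
step_arm([
  [[0,0,0,0,0,0.025,-1],[0,0,0,0,0,0,-1]],
])

```text
time: 27.88
eef_pos: [0.5285, 0.1695, 0.038]
tool_rot: [-179.9, -0.0, -28.8]
contact_force: [-4.0, 3.4, 9.0]
width: 0.0093
```

```bash
python3 -c "
from plant import state
s=state();print(s['ft_torque'],s['tool_rot'])"
```

```text
[ 6.53715960e-01  1.12294339e+00 -5.17610061e-04] [-1.79928421e+02 -2.26804821e-02 -2.87547118e+01]
```

Emit:
step_arm([
  [[0,0,0,0,0,0.025,-1],[0,0,0,0,0,0,-1]],
])

```text
time: 28.05
eef_pos: [0.5284, 0.1694, 0.038]
tool_rot: [-179.9, -0.0, -30.2]
contact_force: [-4.3, 3.2, 9.1]
width: 0.009
```

```bash
python3 -c "
from plant import state
s=state();print(s['ft_torque'],s['tool_rot'])"; python3 snap.py k4 270 130 410 250;python3 z.py k4 3;python3 e2.py k4,0,.062
```

```text
[ 0.71459939  1.0923334  -0.09196223] [-1.79932677e+02 -1.61410110e-02 -3.01917289e+01]
28.05 [-12.5  25.1 -14.7 114.2   9.3  41.7 -63. ] [0.5284 0.1694 0.038 ] [-1.7993e+02 -2.0000e-02 -3.0190e+01] [-4.3  3.2  9.1] [ 0.71  1.09 -0.09] 0.009049364934027802
scale 5.0
k4 0.062 front: 89.77 -77.1 -4.0 r0.5; side: 0.05 -15.9 63.7 r0.2; side-lowpart: 0.99 -53.6 63.6 r0.2; rear: 88.97 -52.2 0.8 r0.3; cside: -14.33 -37.9 46.2 r1.1
```

View pics/k4z.png

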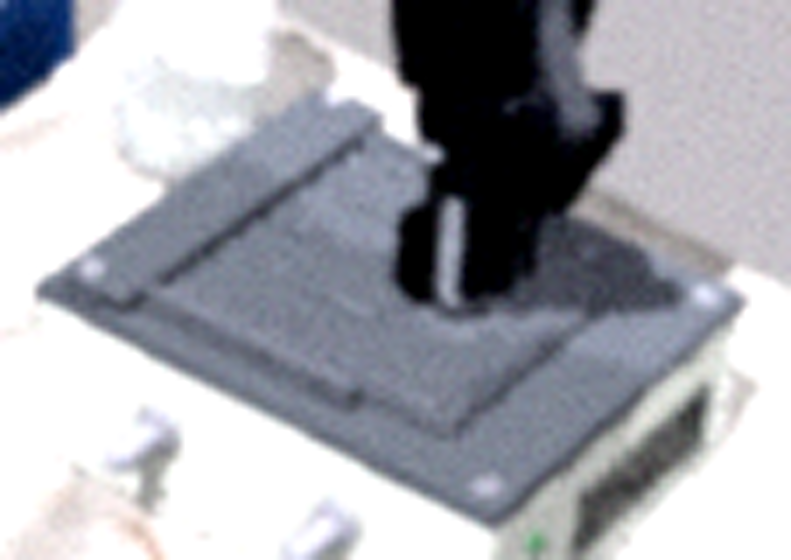

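Emit:
step_arm([
  [[0,0,0,0,0,0.04,-1],[0,0,0,0,0,0,-1]],
])

```text
time: 28.27
eef_pos: [0.5284, 0.1695, 0.038]
tool_rot: [-179.9, -0.0, -32.5]
contact_force: [-5.0, 3.5, 9.6]
width: 0.0092
```

```bash
python3 -c "
from plant import state
s=state();print(s['ft_torque'],s['tool_rot'])"
```

```text
[ 0.73286664  1.13735598 -0.07002876] [-1.79928598e+02 -1.15860360e-02 -3.25340047e+01]
```

Emit:
step_arm([
  [[0,0,0,0,0,0.03,-1],[0,0,0,0,0,0,-1]],
])

```text
time: 28.43
eef_pos: [0.5284, 0.1695, 0.038]
tool_rot: [-179.9, -0.0, -34.2]
contact_force: [-4.5, 3.7, 10.4]
width: 0.0093
```

```bash
python3 -c "
from plant import state
s=state();print(s['ft_torque'],s['tool_rot'])"
```

```text
[ 0.71743976  1.12266064 -0.06282693] [-1.79933227e+02 -9.38805809e-03 -3.42129335e+01]
```

Emit:
step_arm([
  [[0,0,0,0,0,0.03,-1],[0,0,0,0,0,0,-1]],
])

```text
time: 28.6
eef_pos: [0.5284, 0.1695, 0.038]
tool_rot: [-179.9, -0.0, -35.9]
contact_force: [-4.8, 3.0, 9.3]
width: 0.0091
```

```bash
python3 -c "
from plant import state
s=state();print(s['ft_torque'],s['tool_rot'])"; python3 snap.py k5 270 130 410 250;python3 e2.py k5,0,.062;python3 - <<'E'
import cv2,numpy as np
a=cv2.imread("pics/k5_full.png")[165:215,315:375].astype(float)
a=np.clip((a-10)*3,0,255).astype(np.uint8)
cv2.imwrite("pics/k5w.png",cv2.resize(a,None,fx=12,fy=12,interpolation=cv2.INTER_CUBIC))
E
```

```text
[ 0.72142227  1.21394489 -0.03746534] [-1.79932769e+02 -5.69985699e-03 -3.59232284e+01]
28.6 [-13.6  25.  -13.4 114.3   8.4  41.6 -68. ] [0.5284 0.1695 0.038 ] [-1.7993e+02 -1.0000e-02 -3.5920e+01] [-4.8  3.   9.3] [ 0.72  1.21 -0.04] 0.009107177290468622
scale 5.0
k5 0.062 front: 89.62 -77.3 8.3 r0.6; side: -0.06 -23.2 63.7 r0.2; side-lowpart: 0.84 -54.1 63.8 r0.2; rear: 89.61 -51.9 7.7 r0.4; cside: 1.86 -37.9 48.1 r0.7
```

View pics/k5w.png

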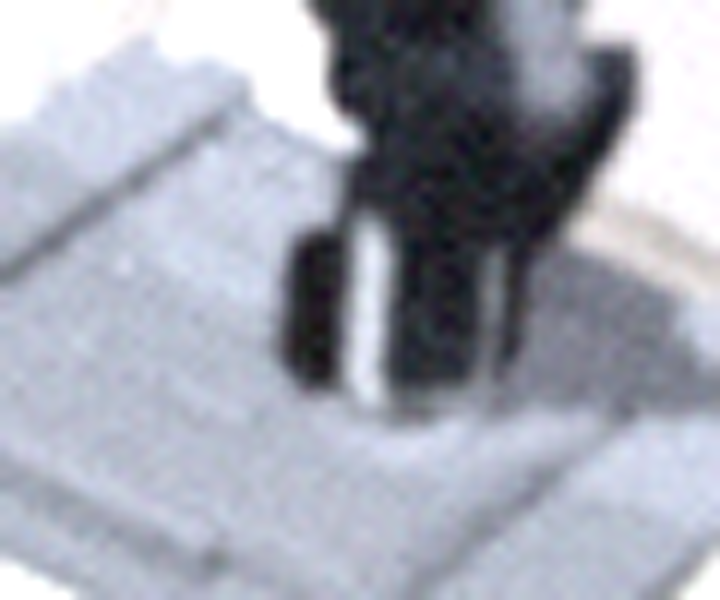

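Emit:
step_arm([
  [[0,0,0,0,0,0.03,-1],[0,0,0,0,0,0,-1]],
])

```text
time: 28.82
eef_pos: [0.5283, 0.1696, 0.038]
tool_rot: [-179.9, 0.0, -37.6]
contact_force: [-6.0, 4.7, 9.2]
width: 0.0091
```

```bash
python3 -c "
from plant import state
s=state();print(s['ft_torque'],s['tool_rot'])"
```

```text
[0.78709851 1.28011287 0.01932361] [-1.79935307e+02  1.28848505e-03 -3.76410425e+01]
```

Emit:
step_arm([
  [[0,0,0,0,0,0.03,-1],[0,0,0,0,0,0,-1]],
])

```text
time: 28.98
eef_pos: [0.5283, 0.1697, 0.038]
tool_rot: [-179.9, 0.0, -39.4]
contact_force: [-6.3, 4.6, 9.3]
width: 0.0091
```

```bash
python3 -c "
from plant import state
s=state();print(s['ft_torque'],s['tool_rot'])"
```

```text
[0.91170897 1.32928448 0.04420061] [-1.79930379e+02  7.37711623e-03 -3.93524422e+01]
```

Emit:
step_arm([
  [[0,0,-0.001,0,0,0,-1],[0,0,-0.001,0,0,0,-1],[0,0,0,0,0,0,-1]],
])

```text
time: 29.23
eef_pos: [0.5282, 0.1697, 0.04]
tool_rot: [-179.9, 0.0, -39.3]
contact_force: [-7.1, 3.5, 11.4]
width: 0.0091
```

Emit:
step_arm([
  [[0,0,-0.001,0,0,0,-1],[0,0,0,0,0,0,-1]],
])

```text
time: 29.4
eef_pos: [0.5282, 0.1696, 0.041]
tool_rot: [-179.9, 0.0, -39.3]
contact_force: [-6.6, 4.2, 12.2]
width: 0.0097
```

Emit:
step_arm([
  [[0,0,-0.0007,0,0,0,-1],[0,0,0,0,0,0,-1]],
])

```text
time: 29.57
eef_pos: [0.5282, 0.1697, 0.0417]
tool_rot: [-179.9, 0.0, -39.3]
contact_force: [-7.1, 4.1, 8.6]
width: 0.0091
```

Emit:
step_arm([
  [[0,0,-0.0005,0,0,0,-1],[0,0,0,0,0,0,-1]],
])

```text
time: 29.73
eef_pos: [0.5281, 0.1697, 0.042]
tool_rot: [-179.9, 0.0, -39.3]
contact_force: [-4.4, 4.4, 6.0]
width: 0.0093
```

Emit:
step_arm([
  [[0,0,-0.0005,0,0,0,-1],[0,0,0,0,0,0,-1]],
])

```text
time: 29.9
eef_pos: [0.5281, 0.1696, 0.0422]
tool_rot: [-179.9, 0.0, -39.2]
contact_force: [-2.9, 5.6, -0.5]
width: 0.0092
```

Emit:
step_arm([
  [[0,0,0,0,0,0,-0.3],[0,0,0,0,0,0,0],[0,0,0,0,0,0,0.2],[0,0,0,0,0,0,0.2],[0,0,0,0,0,0,0.2],[0,0,0,0,0,0,0.2]],
])

```text
time: 30.4
eef_pos: [0.5282, 0.1685, 0.0421]
tool_rot: [-180.0, -0.0, -39.3]
contact_force: [0.2, 0.1, 0.6]
width: 0.0515
```

Emit:
step_arm([
  [[0,0,-0.01,0,0,0,0.2],[0,0,-0.02,0,0,0,0.2],[0,0,-0.03,0,0,0,0.2],[0,0,-0.03,0,0,0,0.2],[0,0,0,0,0,0,0.2],[0,0,0,0,0,0,0.2]],
])

```text
time: 30.9
eef_pos: [0.5293, 0.169, 0.1345]
tool_rot: [-179.8, -0.1, -39.3]
contact_force: [0.1, -0.4, -0.6]
width: 0.0513
```

```bash
python3 snap.py m1 270 130 410 250;python3 z.py m1 2.5;python3 e2.py m1,0,.062; python3 -c "
from plant import capture
import cv2;cv2.imwrite('pics/mtop.png',capture('top')[:,:,::-1])"
```

```text
30.9 [-13.   17.6 -13.6 110.4   5.2  52.4 -68.5] [0.5293 0.169  0.1345] [-1.7981e+02 -1.2000e-01 -3.9320e+01] [ 0.1 -0.4 -0.6] [-0.   -0.04  0.02] 0.05129318542636486
scale 5.0
m1 0.062 front: 90.11 -77.0 1.6 r0.5; side: -0.32 -29.8 63.7 r0.4; side-lowpart: 2.09 -53.1 63.8 r0.3; rear: 90.44 -51.9 1.0 r0.2; cside: 0.75 -36.8 48.0 r0.6
```

View pics/m1z.png

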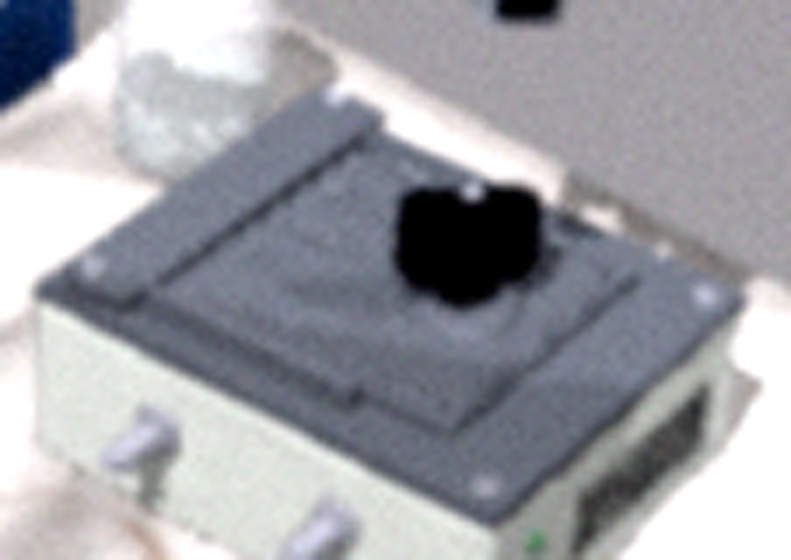

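View pics/mtop.png

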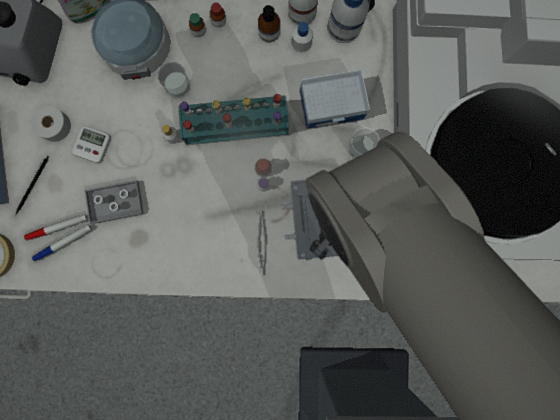

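```bash
python3 - <<'E'
from h import *
for xy in([.528,.1703],[.5281,.1753],[.5255,.1745]):
  for z in(.102,.104,.106,.112): print(xy,z,((proj("scene",[[*xy,z]])-[282,155]+.5)*7).round(0).tolist())
c=crop((473,190),7,(282,155));print([at_z("scene",c,z).round(4).tolist() for z in(.1,.104,.108,.112)])
E
python3 - <<'E'
import cv2,numpy as np
a=cv2.imread("pics/mtop.png")[210:265,285:345].astype(float)
cv2.imwrite("pics/mt.png",cv2.resize(np.clip((a-10)*2.5,0,255).astype(np.uint8),None,fx=10,fy=10,interpolation=2))
E
```

```text
[0.528, 0.1703] 0.102 [[475.0, 192.0]]
[0.528, 0.1703] 0.104 [[476.0, 186.0]]
[0.528, 0.1703] 0.106 [[476.0, 180.0]]
[0.528, 0.1703] 0.112 [[478.0, 161.0]]
[0.5281, 0.1753] 0.102 [[462.0, 200.0]]
[0.5281, 0.1753] 0.104 [[463.0, 193.0]]
[0.5281, 0.1753] 0.106 [[463.0, 187.0]]
[0.5281, 0.1753] 0.112 [[465.0, 168.0]]
[0.5255, 0.1745] 0.102 [[472.0, 203.0]]
[0.5255, 0.1745] 0.104 [[472.0, 196.0]]
[0.5255, 0.1745] 0.106 [[473.0, 190.0]]
[0.5255, 0.1745] 0.112 [[475.0, 171.0]]
[[0.5306, 0.1677, 0.1], [0.527, 0.1723, 0.104], [0.5235, 0.1768, 0.108], [0.5199, 0.1813, 0.112]]
```

View pics/mt.png

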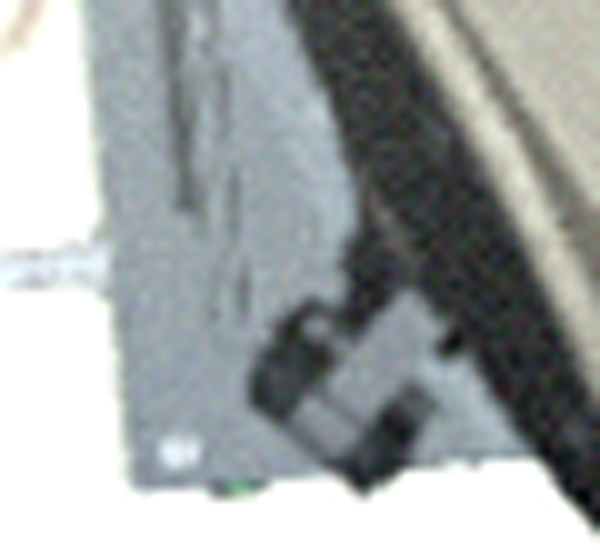

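Emit:
step_arm([
  [[0,0,-0.03,0,0,0,0.2],[0,0,-0.03,0,0,0,0.2],[0,0,0,0,0,0,0.2],[0,0,0,0,0,0,0.2],[0,0,0,0,0,0,0.2],[0,0,0,0,0,0,0.2]],
])

```text
time: 31.5
eef_pos: [0.5274, 0.1682, 0.1907]
tool_rot: [179.9, 0.1, -39.3]
contact_force: [-0.2, 0.2, -0.1]
width: 0.0512
```

```bash
python3 snap.py m2 270 130 410 250;python3 z.py m2 2.5;python3 e2.py m2,0,.062; python3 - <<'E'
import cv2,numpy as np
a=cv2.imread("pics/m2_full.png")[170:205,330:370].astype(float)
cv2.imwrite("pics/m2w.png",cv2.resize(np.clip((a-8)*5,0,255).astype(np.uint8),None,fx=15,fy=15,interpolation=2))
E
```

```text
31.5 [-12.5  14.1 -13.9 107.2   3.9  59.3 -67.3] [0.5274 0.1682 0.1907] [ 1.7989e+02  7.0000e-02 -3.9310e+01] [-0.2  0.2 -0.1] [ 0.03 -0.01  0.02] 0.0512126736724537
scale 5.0
m2 0.062 front: 89.85 -77.2 -2.7 r0.5; side: -0.14 -20.7 63.6 r0.2; side-lowpart: 1.04 -53.0 63.7 r0.2; rear: 90.03 -51.8 -0.8 r0.2; cside: 0.21 -38.2 47.0 r1.4
```

View pics/m2w.png

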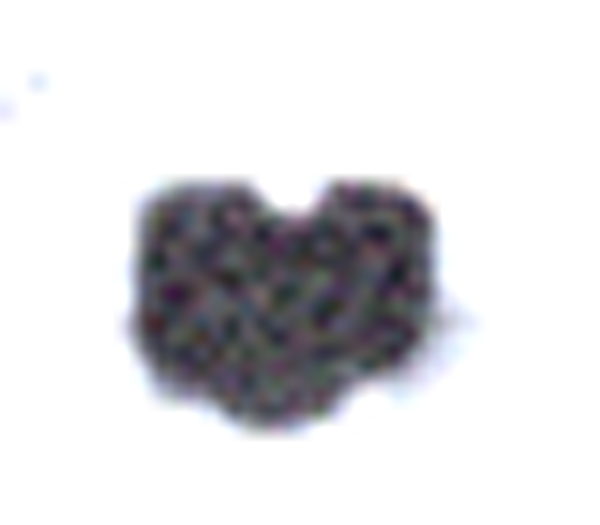

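View pics/m2_full.png

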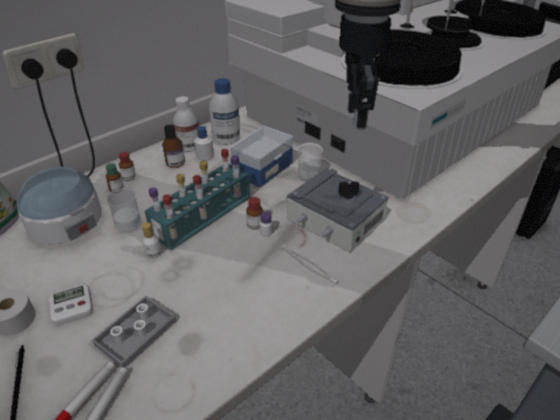

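```bash
python3 - <<'E'
from h import *
u=np.array([.527,.1715])
for y in(30,35,40,45,50,55,60):
  a=np.radians(y+6.6);d=np.array([np.cos(a),np.sin(a)]);n=np.array([-d[1],d[0]])
  P=[[*(u+s*d*.017+m*n*.005),z] for s in(1,-1) for m in(1,-1) for z in(.104,)]
  p=(proj("scene",P)-[330,170]+.5)*15
  print(y,p.round(0).tolist())
E
```

```text
30 [[156.0, 189.0], [164.0, 143.0], [435.0, 219.0], [441.0, 173.0]]
35 [[159.0, 196.0], [160.0, 150.0], [439.0, 213.0], [437.0, 165.0]]
40 [[163.0, 204.0], [157.0, 156.0], [442.0, 206.0], [433.0, 158.0]]
45 [[168.0, 211.0], [155.0, 163.0], [444.0, 198.0], [428.0, 151.0]]
50 [[174.0, 217.0], [154.0, 171.0], [444.0, 191.0], [421.0, 145.0]]
55 [[181.0, 224.0], [154.0, 178.0], [444.0, 184.0], [414.0, 138.0]]
60 [[189.0, 230.0], [155.0, 185.0], [442.0, 177.0], [406.0, 132.0]]
```

```bash
python3 -c "
from plant import finish_job,state
print(state()['time']);print(finish_job())"
```

```text
31.55
the job is handed in; nothing more can be done
None
```

The cover is on, slid home under the lip, and its stud is pressed, turned and caught. I handed the job in at 31.5 s, with the arm clear above the unit and touching nothing. No verdict was reported.

**How it went**
- I picked the cover up by the wing and laid it between the rails. On the first try it rode on the left rail's bevel, so the lip blocked it at about 14 N. I backed off, moved it 2 mm sideways and slid it home, stopping at about 6 N.
- I turned the wing to the slot. It went down about 12.4 mm softly, at about 10 N.
- I turned it clockwise until resistance began to build, eased up, and felt it catch about 7.8 mm down. Then I let go.

**Last checks**
- **Cover:** the picture measurement puts it within about 1.5 mm of home and square to the unit.
- **Stud:** after release the wing top measures about 42 mm above the cover's underside, so it is holding about 8 mm down. The wing stands about 0.7–0.77 rad off the unit's x axis (0.6 needed).
- **Other things on the bench:** the forceps, bottle, vial and beaker look unmoved in the pictures.

**What disagreed or is less certain**
- **Fingertip height:** the tips touched the bench at a reported height of −36 mm, so I used that offset throughout. While finding it I pressed the shut fingers on the bare bench with about 81 N.
- **Camera positions:** the two cameras differed by up to 5 mm in position.
- **Turn:** I turned about 102° from where the pin went in, against the 90° expected. The torque at the stop rose only about 0.1 N m and the reading was noisy, so the stop was felt softly rather than sharply.

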